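Photograph the printed batch

ROBOT

A 6-joint arm with a two-finger parallel gripper is mounted at the origin on the work surface. World frame = base frame: x ahead of the robot, y to its left, z up, the work surface at z = 0. Lengths are in m, angles in rad, forces in N, time in s.
With the tool pointing down it reaches from about 0.35 to 0.975 m from the base axis. Payload 4.9 kg.
Tool frame: the origin (TCP) lies at the very end of the fingers, on their centre line; the grasp point (between the pads) lies 19 mm behind it; z points along the fingers, y is the line along which they close (so a half turn about z gives the same grasp; the last joint's range is limited). The gripper opens to 85 mm and grips with 20 to 120 N. Pads are 22 mm wide; open, the fingers measure 114 mm over their backs; the gripper's body (76 mm by 85 mm) begins 54 mm behind the grasp point. The pads swing forward as they close: fully open they stand 13 mm farther back than shut.
Start: joints at [-1.368, 0.053, 1.613, -0, 1.476, -0.119], TCP at [0.198, -0.593, 0.21] pointing down, gripper open.
Joint ranges: [-3.01, 3.01], [-1.01, 2.22], [0.06, 2.58], [-1.02, 4.17], [0.09, 2.62], [-3.14, 3.14]. Speed limits (rad/s): [2.57, 2.57, 3.14, 3.14, 3.14, 3.14].

INTERFACE

Orientations are given as a rotation vector (axis times angle).
In Python, from station import ctrl gives the robot as it stands. The module is installed in compiled form; this text tells all that it offers.
- The arm moves only by the tool jog_arm, never from a script. Its argument "steps" is a list of rows, each an object with "delta_rot": the turn, a rotation vector about the tool's x, y, z in degrees, a list of three; "linear": the shift along the tool's x, y, z in m, a list of three; "grip": the finger opening in m, from 0 to 0.0854. In form: [{"delta_rot": [rx, ry, rz], "linear": [x, y, z], "grip": grip}, ...]. A call has 1 to 10 rows; each row shifts and turns the commanded pose from where the row before left it, along the tool's axes as they then stand; what a row does not reach is not made up. A row lasts 1/10 s, in which the tool goes at most 50 mm and 8.59 degrees, less where a joint would pass 70% of its speed; a pose out of reach is approached as far as the arm can. A call with a gripper value outside its range is refused whole. The fingers move at their own pace and stop on an object; "newtons" is the grip in N (left out, the last holds). Time passes only in rows, so rows that do not move let the fingers close. It gives the time, the measured TCP pose, the force, the opening and the grip force at its end, in the units of the state.
- ctrl.get_obs(): the state, without advancing time (a new reading comes with each control period).
- ctrl.get_image(name): name is "scene" or "top"; returns (picture, depth): 384x512x3 uint8, red, green, blue; 384x512 float32, m along the optical axis (not along the pixel's ray), 0 where there is no reading.
- ctrl.camera_info(name): a dict with "camera_matrix" (3x3 intrinsics, pixels), "R" (3x3) and "t" (3): a world point X has camera coordinates R X + t. Camera axes: x right, y down, z forward; pixel columns grow to the right and rows downward; lengths in m; the calibration is good to about 2 mm. A picture is of the moment at which its call begins. camera_info takes no time and is no camera call.
- ctrl.finish_job(): hands the job in; it is judged then, once.
The state is a dict: "t": time; "q": joint angles; "dq": joint speeds; "effort": joint torques, N m; "tool_pos": TCP position; "tool_rot": TCP orientation; "contact_force": force on the tool from outside, world axes, zero at the start; "wrist_torque": the same for the moment, N m; "opening": finger opening in m; "grip_force": force on a finger pad.
Only numpy, scipy, OpenCV 4.12 (cv2) and the standard library are available. Lean on these libraries where they do the work, as an engineer would, in place of code of your own. Each camera call takes 0.05 s, during which the arm holds its last target. There are 200 camera calls.

TASK

Stand all the white three-armed printed branches from the black print sheet upright on the grey photo plate, and pull the camera mast up by its knob until its brass lock button clicks out. With the branches all standing there and the mast locked, press the shutter plunger fully down to its stop and release it, then pack the branches upright into the open carton, side by side on its floor. Leave the mast up and locked, and do not disturb the other things on the bench.

Things in the scene. Friction and masses are not known exactly. Their poses are not given: they have to be found in the camera images.
- branch1: white printed branch, loose, 60 g; may be absent. Upright round hub 28 mm in diameter and 45 mm tall, with three arms 14 mm thick (16 mm wide) at its foot, reaching 38 mm from the hub's axis. Origin: centre of its underside, on the hub's axis; z up along the hub. Grip the hub above the arms (any direction)
- branch2: white printed branch, loose, 60 g; may be absent. Upright round hub 28 mm in diameter and 45 mm tall, with three arms 14 mm thick (16 mm wide) at its foot, reaching 38 mm from the hub's axis. Origin: centre of its underside, on the hub's axis; z up along the hub. Grip the hub above the arms (any direction)
- branch3: white printed branch, loose, 60 g; may be absent. Upright round hub 28 mm in diameter and 45 mm tall, with three arms 14 mm thick (16 mm wide) at its foot, reaching 38 mm from the hub's axis. Origin: centre of its underside, on the hub's axis; z up along the hub. Grip the hub above the arms (any direction)
- branch4: white printed branch, loose, 60 g; may be absent. Upright round hub 28 mm in diameter and 45 mm tall, with three arms 14 mm thick (16 mm wide) at its foot, reaching 38 mm from the hub's axis. Origin: centre of its underside, on the hub's axis; z up along the hub. Grip the hub above the arms (any direction)
- sheet: black steel print sheet, fixed flat on the bench, 270 x 200 x 4 mm (x, y, z), on which the branches, a grease tin and a test tower stand at the start. Origin: centre of its underside; it may be to the robot's left or right
- plate: grey photo plate, fixed, 140 x 280 x 10 mm (x, y, z). Origin: centre of its underside, so branches stand 10 mm above it
- carton: open cardboard carton, fixed, outside 270 x 200 x 45 mm (x, y, z), walls and floor 5 mm. Origin: centre of its underside; on the other side from the sheet
- mast_grip (a point): point on the axis of the grey grip knob of the camera mast: knob upright, 28 mm in diameter, 37 mm tall, this point 21 mm above its foot and 16 mm below its top. Under the knob is the camera head, 44 x 44 x 40 mm (a lens juts 15 mm towards -x), carried by the inner tube. The point is 186 mm above the bench when the mast is all the way in and rises with it
- mast_slide (a joint): extension of the mast's inner tube straight up out of the fixed 30 mm square outer tube (top 120 mm above the bench, foot 70 x 70 x 12 mm), in m: 0 all the way in, end stop at 0.073. It starts partly out, stays where it is left and takes about 6 N to pull; the lock button clicks out at about 0.070 and then holds it up
- mast_button (a joint): brass spring lock button, 10 mm across, in the window on the +x side of the outer tube, 106 mm up: travel in m, 0 pressed in and hidden in the tube, 0.010 out (locked). It clicks out by itself when the mast is pulled out
- plunger_top (a point): centre of the top of the black mushroom head (38 mm in diameter, 10 mm thick) of the shutter plunger, upright on a grey box 75 x 75 x 45 mm; 90 mm above the bench when up. Mast and shutter box stand beyond the plate, one left and one right, in either order
- plunger (a joint): travel of the plunger straight down, in m: 0 up, 0.020 at its stop; a spring, 3 N at the top and 8 N at the stop, brings it back up
- grease_tin: bystander on the sheet: round aluminium grease tin with a black lid, 38 mm in diameter, 38 mm tall; origin: centre of its underside
- test_tower: bystander on the sheet: white stepped square test print, 40 x 40 mm at the foot, 55 mm tall; origin: centre of its underside
- oil_jar: bystander: amber jar, 48 mm in diameter, 55 mm tall, between mast and shutter box; origin: centre of its underside
- scraper: bystander: scraper 180 mm long lying in front of the plate
Mind the look-alikes: they are no part of the job. Leave any pink or red look-alike of the branch3 alone.

How it is judged:
By the outcome, as a careful person would: the job done as asked, in the order asked, and still so for the second after the job is handed in, with the robot touching nothing.
Of branch1, branch2, branch3, branch4 only 3 to 4 are there at a start; the rules pass over those that are not, and their reading is None.
At some moment in a run one of branch1, branch2, branch3, branch4 may be knocked a few centimetres aside while the robot is not near it.
Once in a run the grip may slacken for a moment while it holds something.
It also fails if it takes over 210 s, if anything falls off the work surface, if the arm or the gripper's body presses on something with over 40 N, if the wrist force passes 120 N, or if a joint passes its speed limit or range.

## Working session

There is one attempt and no reset: what is moved stays moved. The work goes in short steps, Python scripts to look and compute and a tool call to move; the robot and the scene stay as the last step left them, time stands still between calls to the robot, and variables do not carry over. Pictures are saved under pics/ and viewed, at most 14 in all, crops included, and the job is handed in when it is done.

Besides the shell and the picture viewer there is one more tool, called as name(argument=value, ...), one argument or row to a line, values as JSON. jog_arm: Moves the arm, as the interface text tells. Its arguments: {"type":"object","properties":{"steps":{"type":"array"},"newtons":{"type":"number"}},"required":["steps"]}

```bash
mkdir -p pics; python3 - <<'E'
from station import ctrl
import cv2,numpy as np
o=ctrl.get_obs();print({k:np.round(v,3) for k,v in o.items()})
for n in("top","scene"):
    p,d=ctrl.get_image(n);cv2.imwrite(f"pics/{n}0.png",p[...,::-1]);np.save(f"{n}0.npy",d);print(ctrl.camera_info(n))
E
```

```text
{'t': np.float64(0.0), 'q': array([-1.368,  0.053,  1.614, -0.   ,  1.476, -0.119]), 'dq': array([-0.   , -0.001, -0.001, -0.002,  0.   ,  0.001]), 'effort': array([ 0.0000e+00, -3.9367e+01, -3.7018e+01, -0.0000e+00,  7.0000e-03,
       -0.0000e+00]), 'tool_pos': array([ 0.198, -0.592,  0.209]), 'tool_rot': array([-3.099, -0.503,  0.   ]), 'contact_force': array([ 0.468, -0.715, -0.185]), 'wrist_torque': array([ 0.034, -0.053,  0.   ]), 'grip_force': np.float64(0.0), 'opening': np.float64(0.085)}
{'camera_matrix': array([[462.05085063,   0.        , 261.60295   ],
       [  0.        , 462.05085063, 194.93454014],
       [  0.        ,   0.        ,   1.        ]]), 'R': array([[ 0.02363218, -0.99971796,  0.0023496 ],
       [-0.97575422, -0.02357711, -0.21759556],
       [ 0.21758959,  0.00284963, -0.97603619]]), 't': array([0.07743772, 0.54939821, 1.27604981])}
{'camera_matrix': array([[421.96140612,   0.        , 261.41630839],
       [  0.        , 421.96140612, 193.3060467 ],
       [  0.        ,   0.        ,   1.        ]]), 'R': array([[ 0.35798656,  0.93362486, -0.0137928 ],
       [ 0.68722665, -0.27345096, -0.67301123],
       [-0.63211167,  0.23145019, -0.73950365]]), 't': array([-0.23788517, -0.23415023,  1.60908514])}
```

View pics/top0.png

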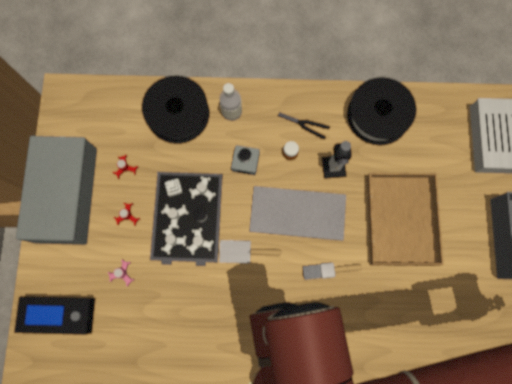

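View pics/scene0.png

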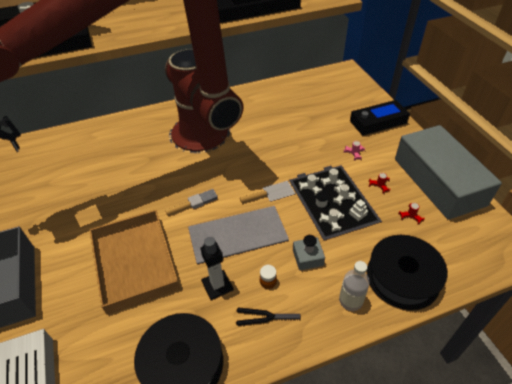

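Top view: the black sheet is at the left. It holds four white three-armed branches at (203,188), (175,215), (173,240) and (200,240), a square tower at (173,187) and a dark tin at about (203,217). The red and pink look-alikes at (124,166), (127,213) and (121,271) are off the sheet. The mast is at (337,160), the shutter box at (245,158), the plate at (298,213) and the carton at (403,220).

```bash
cat > h.py <<'E'
from station import ctrl
import cv2,numpy as np
def cloud(n,d):
    c=ctrl.camera_info(n);K=c["camera_matrix"];v,u=np.mgrid[:384,:512]
    P=np.dstack([(u-K[0,2])/K[0,0]*d,(v-K[1,2])/K[1,1]*d,d])
    return (P-c["t"])@c["R"]
def shot(n):
    p,d=ctrl.get_image(n);return p,cloud(n,d)
def ray(n,u,v,z):
    c=ctrl.camera_info(n);r=c["R"].T@np.linalg.inv(c["camera_matrix"])@np.array([u,v,1.]);o=-c["R"].T@c["t"]
    return o+r*(z-o[2])/r[2]
def blobs(m,C,amin=8):
    k,l,s,ce=cv2.connectedComponentsWithStats(m.astype(np.uint8),connectivity=4)
    return [(np.round(ce[i],1),s[i,4],np.round(np.median(C[l==i],0),4),np.round(C[l==i].max(0)-C[l==i].min(0),3)) for i in range(1,k) if s[i,4]>=amin]
E
python3 - <<'E'
from h import *
for n in("top","scene"):
    p=cv2.imread(f"pics/{n}0.png");C=cloud(n,np.load(f"{n}0.npy"))
    x,y,z=np.moveaxis(C,2,0)
    print(n)
    reg=(x>.2)&(x<.9)&(abs(y)<.6)
    for nm,m in dict(hub=(z>.038)&(z<.065)&(p.min(2)>120)&reg,mid=(z>.03)&(z<.08)&reg&(y>.1)&(p.min(2)<110),high=(z>.08)&(z<.3)&reg&(x>.55)).items():
        for b in blobs(m,C):print(nm,*b)
p=cv2.imread("pics/top0.png");a=cv2.resize(p[160:275,100:235],None,fx=5,fy=5,interpolation=cv2.INTER_CUBIC);cv2.imwrite("pics/crop1.png",a)
for nm,pts,z in(("plate",[(253,187),(346,193),(344,240),(250,231)],.01),("carton",[(366,174),(437,174),(441,265),(371,266)],.045),("sheet",[(158,173),(222,174),(218,263),(152,260)],.004)):
    for q in pts:print(nm,q,ray("top",*q,z).round(3))
E
```

```text
top
hub [487. 133.] 826 [ 0.7523 -0.5773  0.0596] [0.221 0.043 0.013]
hub [290.8 148. ] 171 [0.694  0.0067 0.0543] [0.044 0.039 0.024]
hub [237.3 148.5] 13 [0.6927 0.1674 0.045 ] [0.013 0.009 0.006]
hub [246.5 161.8] 237 [0.6464 0.1327 0.0453] [0.067 0.071 0.015]
hub [120.5 163.1] 46 [0.6373 0.5117 0.0458] [0.02  0.023 0.012]
hub [171.6 184.9] 103 [0.5723 0.3543 0.05  ] [0.036 0.034 0.026]
hub [201.3 186.5] 73 [0.5708 0.2681 0.0489] [0.026 0.025 0.019]
hub [172.4 212.8] 77 [0.4905 0.3475 0.0491] [0.026 0.026 0.017]
hub [122.9 212.6] 46 [0.4877 0.4917 0.046 ] [0.021 0.02  0.013]
hub [170.3 238.5] 81 [0.4164 0.3486 0.0493] [0.027 0.025 0.016]
hub [197.6 240. ] 76 [0.4136 0.2702 0.0497] [0.026 0.026 0.015]
hub [117.6 272.4] 72 [0.3169 0.4914 0.0462] [0.025 0.027 0.013]
mid [173.9 106.7] 3107 [0.8128 0.3606 0.065 ] [0.182 0.2   0.019]
mid [231.2 112.3] 117 [0.801  0.1889 0.0525] [0.031 0.063 0.048]
mid [241.9 158.7] 42 [0.6566 0.1542 0.0471] [0.029 0.039 0.017]
mid [124.2 165.5] 21 [0.6311 0.5    0.0392] [0.02  0.018 0.016]
mid [231.9 167. ] 9 [0.6329 0.1835 0.0419] [0.012 0.009 0.013]
m
[... 3397 characters left out ...]
.1303  0.1686] [0.06  0.047 0.131]
high [356.5 280.3] 693 [0.844  0.1798 0.1186] [0.064 0.059 0.093]
high [ 19.9 292.4] 8 [ 0.5545 -0.5992  0.0952] [0.007 0.001 0.014]
high [ 21.3 297.9] 9 [ 0.5662 -0.5997  0.0854] [0.016 0.001 0.013]
plate (253, 187) [0.583 0.117 0.01 ]
plate (346, 193) [ 0.571 -0.163  0.01 ]
plate (344, 240) [ 0.429 -0.155  0.01 ]
plate (250, 231) [0.449 0.122 0.01 ]
carton (366, 174) [ 0.622 -0.217  0.045]
carton (437, 174) [ 0.627 -0.427  0.045]
carton (441, 265) [ 0.36  -0.422  0.045]
carton (371, 266) [ 0.352 -0.224  0.045]
sheet (158, 173) [0.621 0.408 0.004]
sheet (222, 174) [0.622 0.213 0.004]
sheet (218, 263) [0.353 0.213 0.004]
sheet (152, 260) [0.357 0.406 0.004]
```

View pics/crop1.png

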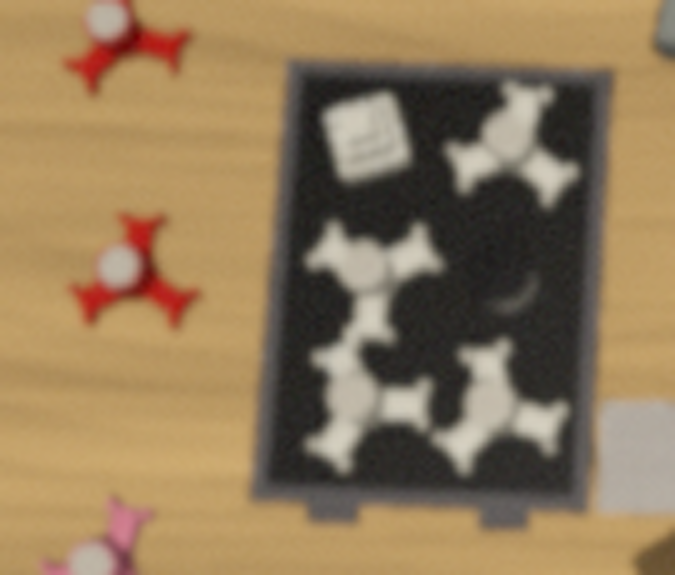

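The crop shows four complete white branches on the sheet. These are the targets: all white, and their hub tops measure z≈0.049, which matches 4+45 mm. The stepped tower (crop 367,135) and the tin (crop ~515,290) are bystanders. The look-alikes off the sheet have red or pink arms and I'll leave them alone.

First I'll square up the tool.

jog_arm(
  steps=[
    {"delta_rot": [0,0,6.13],"linear": [0,0,0],"grip": 0.05},
    {"delta_rot": [0,0,6.13],"linear": [0,0,0],"grip": 0.05},
    {"delta_rot": [0,0,6.14],"linear": [0,0,0],"grip": 0.05},
    {"delta_rot": [0,0,0],"linear": [0,0,0],"grip": 0.05},
  ],
  newtons=60,
)

```text
t: 0.5
tool_pos: [0.1976, -0.5925, 0.2092]
tool_rot: [-3.14, -0.001, 0.0]
contact_force: [-0.1, -0.0, 0.4]
opening: 0.0497
grip_force: 0.0
```

```bash
python3 - <<'E'
from h import *
print(ctrl.get_obs()["q"].round(3))
for n in("top","scene"):
    p=cv2.imread(f"pics/{n}0.png");C=cloud(n,np.load(f"{n}0.npy"));x,y,z=np.moveaxis(C,2,0)
    for nm,m in dict(hub=(abs(z-.049)<.004)&(p.min(2)>110)&(x>.36)&(x<.61)&(y>.22)&(y<.4),knob=(z>.185)&(z<.3)&(abs(y+.13)<.05)&(x>.6)&(x<.72),plg=(abs(z-.09)<.006)&(abs(y-.14)<.04)&(abs(x-.67)<.05)).items():
        for b in blobs(m,C):print(n,nm,*b,C[m][:,2].max().round(3))
E
```

```text
[-1.368  0.053  1.614 -0.     1.476  0.202]
top hub [200.7 185.9] 52 [0.5725 0.2693 0.0492] [0.025 0.023 0.007] 0.053
top hub [173.4 187.4] 11 [0.5673 0.3503 0.048 ] [0.015 0.014 0.006] 0.053
top hub [172.  212.5] 62 [0.4926 0.348  0.0494] [0.026 0.025 0.008] 0.053
top hub [169.9 238.2] 68 [0.4172 0.3493 0.0493] [0.026 0.024 0.008] 0.053
top hub [197.4 240.1] 63 [0.4134 0.2716 0.0497] [0.023 0.026 0.008] 0.053
top knob [344.6 146. ] 113 [ 0.6521 -0.1258  0.2073] [0.028 0.027 0.029] 0.214
top plg [244.5 153.3] 126 [0.663  0.1418 0.0896] [0.036 0.032 0.011] 0.096
scene hub [333.6 171.4] 35 [0.4234 0.3488 0.0493] [0.028 0.022 0.006] 0.053
scene hub [311.1 177.3] 34 [0.4193 0.2669 0.0493] [0.026 0.023 0.007] 0.053
scene hub [344.  187.3] 41 [0.4982 0.3447 0.0481] [0.025 0.026 0.005] 0.053
scene hub [333.6 212.4] 48 [0.5787 0.2655 0.0486] [0.025 0.026 0.007] 0.053
scene knob [209.7 243.7] 146 [ 0.6657 -0.1292  0.2066] [0.029 0.027 0.026] 0.212
scene plg [309.7 240.2] 130 [0.6704 0.14   0.0894] [0.037 0.038 0.01 ] 0.095
```

jog_arm(
  steps=[
    {"delta_rot": [0,0,0],"linear": [0.03,-0.029,0],"grip": 0.05},
    {"delta_rot": [0,0,0],"linear": [0.03,-0.029,0],"grip": 0.05},
    {"delta_rot": [0,0,0],"linear": [0.03,-0.029,0],"grip": 0.05},
    {"delta_rot": [0,0,0],"linear": [0.03,-0.029,0],"grip": 0.05},
    {"delta_rot": [0,0,0],"linear": [0.03,-0.029,0],"grip": 0.05},
    {"delta_rot": [0,0,0],"linear": [0.03,-0.029,0],"grip": 0.05},
    {"delta_rot": [0,0,0],"linear": [0.03,-0.029,0],"grip": 0.05},
    {"delta_rot": [0,0,0],"linear": [0.03,-0.029,0],"grip": 0.05},
    {"delta_rot": [0,0,0],"linear": [0.03,-0.029,0],"grip": 0.05},
    {"delta_rot": [0,0,0],"linear": [0.03,-0.029,0],"grip": 0.05},
  ],
)

```text
t: 1.5
tool_pos: [0.4984, -0.3012, 0.2097]
tool_rot: [-3.142, -0.005, 0.0]
contact_force: [-0.2, -0.6, -0.2]
opening: 0.05
grip_force: 0.0
```

jog_arm(
  steps=[
    {"delta_rot": [0,0,0],"linear": [-0.003,-0.04,0],"grip": 0.05},
    {"delta_rot": [0,0,0],"linear": [-0.003,-0.04,0],"grip": 0.05},
    {"delta_rot": [0,0,0],"linear": [-0.003,-0.04,0],"grip": 0.05},
    {"delta_rot": [0,0,0],"linear": [-0.003,-0.04,0],"grip": 0.05},
    {"delta_rot": [0,0,0],"linear": [-0.003,-0.04,0],"grip": 0.05},
    {"delta_rot": [0,0,0],"linear": [-0.003,-0.04,0],"grip": 0.05},
    {"delta_rot": [0,0,0],"linear": [-0.003,-0.04,0],"grip": 0.05},
    {"delta_rot": [0,0,0],"linear": [-0.003,-0.04,0],"grip": 0.05},
    {"delta_rot": [0,0,0],"linear": [-0.003,-0.04,0],"grip": 0.05},
    {"delta_rot": [0,0,0],"linear": [-0.003,-0.04,0],"grip": 0.05},
  ],
)

```text
t: 2.5
tool_pos: [0.4667, 0.0989, 0.2098]
tool_rot: [-3.142, -0.005, -0.0]
contact_force: [0.5, 0.2, 0.5]
opening: 0.0499
grip_force: 0.0
```

jog_arm(
  steps=[
    {"delta_rot": [0,0,0],"linear": [-0.01,-0.034,0],"grip": 0.05},
    {"delta_rot": [0,0,0],"linear": [-0.01,-0.034,0],"grip": 0.05},
    {"delta_rot": [0,0,0],"linear": [-0.01,-0.034,0],"grip": 0.05},
    {"delta_rot": [0,0,0],"linear": [-0.01,-0.034,0],"grip": 0.05},
    {"delta_rot": [0,0,0],"linear": [-0.011,-0.034,0],"grip": 0.05},
    {"delta_rot": [0,0,0],"linear": [0,0,0.04],"grip": 0.05},
    {"delta_rot": [0,0,0],"linear": [0,0,0.04],"grip": 0.05},
    {"delta_rot": [0,0,0],"linear": [0,0,0.04],"grip": 0.05},
    {"delta_rot": [0,0,0],"linear": [0,0,0.03],"grip": 0.05},
  ],
)

```text
t: 3.4
tool_pos: [0.4145, 0.2668, 0.057]
tool_rot: [3.14, 0.006, -0.004]
contact_force: [-0.0, -0.2, -0.7]
opening: 0.0502
grip_force: 0.0
```

```bash
python3 - <<'E'
from h import *
o=ctrl.get_obs();print(o["tool_pos"].round(4),o["q"].round(2))
p,C=shot("scene");cv2.imwrite("pics/s1.png",cv2.resize(p[120:260,250:430,::-1],None,fx=4,fy=4))
x,y,z=np.moveaxis(C,2,0);p=p.astype(int)
m=(abs(z-.049)<.004)&(p.min(2)>110)&(x>.36)&(x<.61)&(y>.22)&(y<.4)
for b in blobs(m,C):print(*b)
E
```

```text
[0.4145 0.2668 0.057 ] [ 0.42 -0.12  2.05 -0.    1.22  1.99]
[345.4 188.2] 25 [0.5026 0.3474 0.0483] [0.015 0.021 0.007]
[333.5 212.2] 49 [0.5784 0.2667 0.0488] [0.028 0.025 0.008]
```

View pics/s1.png

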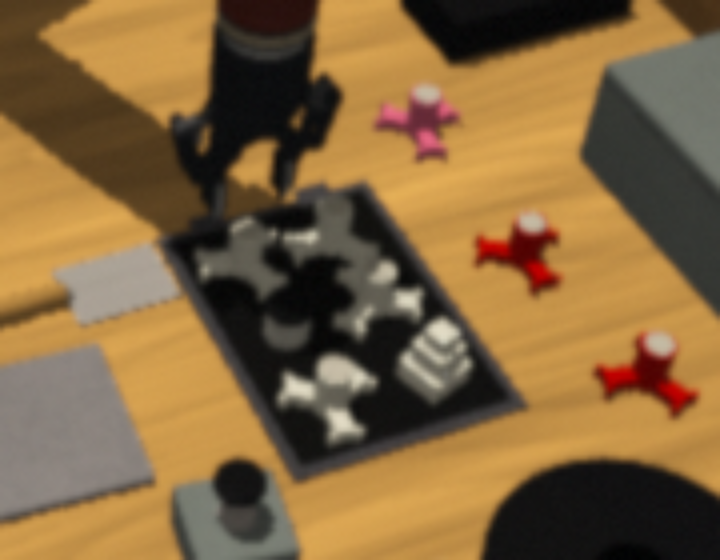

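The fingers (crop 213,200 and 285,180) sit either side of the nearest hub (245,235). I'll descend and grip.

jog_arm(
  steps=[
    {"delta_rot": [0,0,0],"linear": [0.001,-0.002,0.02],"grip": 0.05},
    {"delta_rot": [0,0,0],"linear": [0,0,0.014],"grip": 0.05},
    {"delta_rot": [0,0,0],"linear": [0,0,0],"grip": 0.02},
    {"delta_rot": [0,0,0],"linear": [0,0,0],"grip": 0.02},
    {"delta_rot": [0,0,0],"linear": [0,0,0],"grip": 0.02},
    {"delta_rot": [0,0,0],"linear": [0,0,0],"grip": 0.02},
  ],
)

```text
t: 4.05
tool_pos: [0.4189, 0.2701, 0.0285]
tool_rot: [-3.14, -0.002, -0.006]
contact_force: [-0.5, -1.2, 0.4]
opening: 0.0201
grip_force: 0.0
```

```bash
python3 - <<'E'
from h import *
o=ctrl.get_obs();print(o["tool_pos"].round(4),o["contact_force"].round(1),o["opening"],o["grip_force"])
p,C=shot("scene");a=p[140:240,260:400];q,D=shot("top");b=q[170:270,140:260]
cv2.imwrite("pics/s2.png",np.hstack([cv2.resize(a,(560,400)),cv2.resize(b,(240,400))[:, :]])[...,::-1])
cv2.imwrite("pics/s2.png",np.vstack([cv2.resize(a,(420,300)),cv2.resize(b,(360,300))[:, :].copy() if 0 else cv2.copyMakeBorder(cv2.resize(b,(360,300)),0,0,0,60,0)])[...,::-1])
E
```

```text
[0.4189 0.2701 0.0285] [-0.5 -1.2  0.4] 0.020094928392375762 0.0
```

View pics/s2.png

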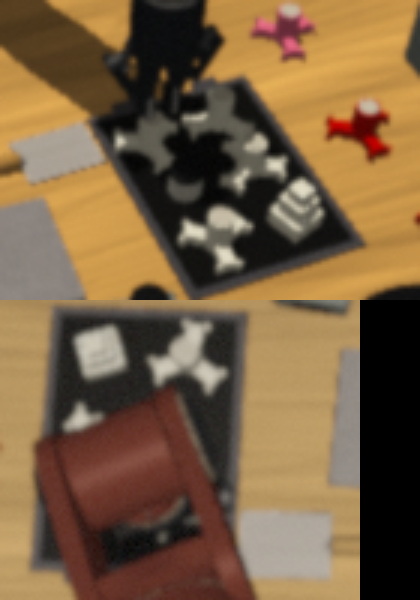

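```bash
python3 - <<'E'
from h import *
p,C=shot("scene");x,y,z=np.moveaxis(C,2,0);g=p.max(2).astype(int)
def pr(n,X):
    c=ctrl.camera_info(n);q=c["camera_matrix"]@(c["R"]@X+c["t"]);return (q[:2]/q[2]).round(1)
t=ctrl.get_obs()["tool_pos"];print("tcp px",pr("scene",t))
R=(abs(x-.42)<.06)&(abs(y-.27)<.04)
m=R&(z>.03)&(z<.12)
for lo,hi in((.022,.034),(.034,.045),(.045,.052),(.052,.07),(.07,.1)):
    k=R&(z>lo)&(z<hi)
    for nm,kk in(("dark",k&(g<60)),("light",k&(g>75))):
        if kk.sum()>3:print(lo,nm,kk.sum(),np.percentile(C[kk],[5,50,95],axis=0).round(3).tolist())
E
```

```text
tcp px [311.1 181.4]
0.022 light 22 [[0.428, 0.248, 0.023], [0.437, 0.255, 0.027], [0.442, 0.267, 0.034]]
0.034 light 18 [[0.43, 0.248, 0.036], [0.438, 0.259, 0.04], [0.442, 0.269, 0.044]]
0.045 dark 5 [[0.419, 0.251, 0.047], [0.423, 0.279, 0.049], [0.427, 0.281, 0.052]]
0.045 light 24 [[0.425, 0.248, 0.046], [0.434, 0.258, 0.049], [0.44, 0.27, 0.05]]
0.052 dark 39 [[0.414, 0.246, 0.054], [0.426, 0.279, 0.063], [0.433, 0.291, 0.069]]
0.07 dark 85 [[0.413, 0.245, 0.073], [0.429, 0.278, 0.087], [0.434, 0.29, 0.099]]
0.07 light 8 [[0.409, 0.281, 0.087], [0.429, 0.292, 0.092], [0.432, 0.303, 0.099]]
```

jog_arm(
  steps=[
    {"delta_rot": [0,0,0],"linear": [0,0,-0.03],"grip": 0.02},
    {"delta_rot": [0,0,0],"linear": [-0.02,0,-0.04],"grip": 0.05},
    {"delta_rot": [0,0,0],"linear": [-0.03,0,-0.03],"grip": 0.05},
    {"delta_rot": [0,0,0],"linear": [0,0,0],"grip": 0.05},
    {"delta_rot": [0,0,0],"linear": [0,0,0],"grip": 0.05},
  ],
)

```text
t: 4.7
tool_pos: [0.3672, 0.2693, 0.1266]
tool_rot: [-3.141, -0.002, -0.003]
contact_force: [0.5, 0.8, -1.7]
opening: 0.05
grip_force: 0.0
```

```bash
cat >> h.py <<'E'
def hubs(ztop=.049,x0=.36,x1=.62,y0=.2,y1=.42,names=("scene","top"),thr=100):
    o=ctrl.get_obs();print("t",round(float(o["t"]),2),"tcp",o["tool_pos"].round(4),"open",round(float(o["opening"]),4),"grip",round(float(o["grip_force"]),1))
    for n in names:
        p,C=shot(n);x,y,z=np.moveaxis(C,2,0);p=p.astype(int)
        m=(abs(z-ztop)<.004)&(p.min(2)>thr)&(p.max(2)-p.min(2)<60)&(x>x0)&(x<x1)&(y>y0)&(y<y1)
        for b in blobs(m,C):print(n,b[0],b[1],"med",b[2],"ctr",ray(n,*b[0],ztop)[:2].round(4),b[3])
E
python3 -c "
from h import *
hubs(thr=70)"
```

```text
t 4.7 tcp [0.3672 0.2693 0.1266] open 0.05 grip 0.0
scene [333.2 173.3] 15 med [0.4292 0.3427 0.0481] ctr [0.4297 0.3423] [0.015 0.019 0.006]
scene [310.1 180.1] 38 med [0.4301 0.2594 0.0486] ctr [0.4298 0.2589] [0.029 0.025 0.007]
scene [344.4 187.2] 45 med [0.4979 0.3464 0.0486] ctr [0.4983 0.3463] [0.031 0.028 0.008]
scene [359.  206.3] 18 med [0.5863 0.3474 0.0489] ctr [0.5852 0.3491] [0.021 0.019 0.007]
scene [333.4 212.6] 55 med [0.5781 0.2652 0.0483] ctr [0.5787 0.2654] [0.029 0.025 0.007]
top [200.9 186.3] 57 med [0.5719 0.2687 0.0495] ctr [0.5715 0.2689] [0.029 0.024 0.008]
top [170.3 188.4] 9 med [0.564  0.3588 0.0458] ctr [0.5631 0.3581] [0.009 0.014 0.006]
top [171.8 212.2] 63 med [0.493  0.3484 0.0492] ctr [0.4925 0.349 ] [0.026 0.024 0.008]
```

jog_arm(
  steps=[
    {"delta_rot": [0,0,0],"linear": [0.03,0.004,0],"grip": 0.05},
    {"delta_rot": [0,0,0],"linear": [0.03,0.005,0],"grip": 0.05},
    {"delta_rot": [0,0,0],"linear": [0,0,0.03],"grip": 0.05},
    {"delta_rot": [0,0,0],"linear": [0,0,0.03],"grip": 0.05},
    {"delta_rot": [0,0,0],"linear": [0,0,0.02],"grip": 0.05},
    {"delta_rot": [0,0,0],"linear": [0,0,0.02],"grip": 0.05},
    {"delta_rot": [0,0,0],"linear": [0,0,0],"grip": 0.05},
    {"delta_rot": [0,0,0],"linear": [0,0,0],"grip": 0.05},
  ],
)

```text
t: 5.6
tool_pos: [0.4263, 0.2596, 0.0244]
tool_rot: [3.14, 0.0, -0.005]
contact_force: [0.5, -0.3, 0.7]
opening: 0.05
grip_force: 0.0
```

jog_arm(
  steps=[
    {"delta_rot": [0,0,0],"linear": [0,0,0],"grip": 0.02},
    {"delta_rot": [0,0,0],"linear": [0,0,0],"grip": 0.02},
    {"delta_rot": [0,0,0],"linear": [0,0,0],"grip": 0.02},
    {"delta_rot": [0,0,0],"linear": [0,0,0],"grip": 0.02},
  ],
)

```text
t: 6.0
tool_pos: [0.4286, 0.2609, 0.0277]
tool_rot: [-3.14, -0.001, -0.005]
contact_force: [0.6, -0.2, 5.8]
opening: 0.02
grip_force: 2.8
```

```bash
python3 - <<'E'
from h import *
p,C=shot("scene");a=p[150:220,275:375]
cv2.imwrite("pics/s3.png",cv2.resize(a,(700,490),interpolation=cv2.INTER_CUBIC)[...,::-1])
x,y,z=np.moveaxis(C,2,0);g=p.max(2).astype(int);R=(abs(x-.42)<.06)&(abs(y-.26)<.04)
for lo,hi in((.022,.034),(.034,.045),(.045,.052),(.052,.07),(.07,.1)):
    k=R&(z>lo)&(z<hi)
    for nm,kk in(("dark",k&(g<60)),("light",k&(g>75))):
        if kk.sum()>3:print(lo,nm,kk.sum(),np.percentile(C[kk],[5,50,95],axis=0).round(3).tolist())
E
```

```text
0.022 light 20 [[0.423, 0.244, 0.022], [0.435, 0.252, 0.028], [0.442, 0.267, 0.034]]
0.034 light 17 [[0.432, 0.249, 0.035], [0.438, 0.255, 0.039], [0.441, 0.267, 0.045]]
0.045 dark 4 [[0.418, 0.272, 0.047], [0.427, 0.272, 0.051], [0.436, 0.273, 0.051]]
0.045 light 16 [[0.427, 0.252, 0.046], [0.437, 0.263, 0.048], [0.441, 0.27, 0.05]]
0.052 dark 35 [[0.426, 0.237, 0.056], [0.437, 0.269, 0.063], [0.442, 0.282, 0.069]]
0.07 dark 95 [[0.423, 0.235, 0.072], [0.439, 0.27, 0.086], [0.444, 0.286, 0.099]]
```

View pics/s3.png

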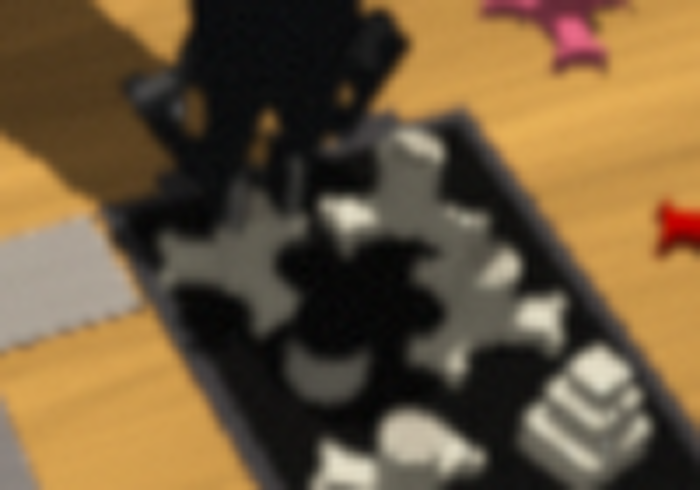

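jog_arm(
  steps=[
    {"delta_rot": [0,0,0],"linear": [0,0,0],"grip": 0.0},
    {"delta_rot": [0,0,0],"linear": [0,0,0],"grip": 0.0},
    {"delta_rot": [0,0,0],"linear": [0,0,0],"grip": 0.0},
  ],
  newtons=60,
)

```text
t: 6.35
tool_pos: [0.4285, 0.2607, 0.0276]
tool_rot: [-3.141, -0.001, -0.005]
contact_force: [-1.2, -0.3, 6.5]
opening: -0.0002
grip_force: 3.1
```

```bash
python3 -c "
from h import *
hubs(thr=60)"
```

```text
t 6.35 tcp [0.4285 0.2607 0.0276] open -0.0002 grip 3.1
scene [333.4 171.5] 38 med [0.4226 0.3456 0.0491] ctr [0.4225 0.3468] [0.026 0.023 0.007]
scene [344.6 187.5] 43 med [0.4991 0.3468 0.0483] ctr [0.4997 0.3462] [0.027 0.028 0.007]
scene [359.2 206.5] 19 med [0.5872 0.3469 0.0479] ctr [0.5861 0.3493] [0.021 0.024 0.008]
scene [333.2 212.5] 52 med [0.5783 0.2657 0.049 ] ctr [0.5781 0.265 ] [0.029 0.027 0.008]
top [201.  186.1] 57 med [0.5721 0.2687 0.0495] ctr [0.5722 0.2687] [0.025 0.024 0.007]
```

jog_arm(
  steps=[
    {"delta_rot": [0,0,0],"linear": [0,0,-0.03],"grip": 0.0},
    {"delta_rot": [0,0,0],"linear": [0,0,-0.03],"grip": 0.0},
    {"delta_rot": [0,0,0],"linear": [0,0,-0.03],"grip": 0.0},
    {"delta_rot": [0,0,0],"linear": [0,0,0],"grip": 0.0},
    {"delta_rot": [0,0,0],"linear": [0,0,0],"grip": 0.0},
  ],
)

```text
t: 6.95
tool_pos: [0.4273, 0.2604, 0.1165]
tool_rot: [-3.141, -0.001, -0.002]
contact_force: [0.5, 0.3, 0.4]
opening: 0.0001
grip_force: 0.0
```

```bash
python3 - <<'E'
from h import *
t=ctrl.get_obs()["tool_pos"];print(t.round(4))
p,C=shot("scene");a=p[110:200,270:370];np.save("c.npy",C)
cv2.imwrite("pics/s4.png",cv2.resize(a,(700,630),interpolation=cv2.INTER_CUBIC)[:600,:,::-1])
x,y,z=np.moveaxis(C,2,0);R=(abs(x-t[0])<.05)&(abs(y-t[1])<.06)
for lo in np.arange(.06,.26,.012):
    k=R&(z>lo)&(z<lo+.012)
    if k.sum()>2:print(lo.round(3),k.sum(),np.percentile(C[k],[5,50,95],axis=0)[:,:2].round(3).tolist())
c=ctrl.camera_info("scene");q=c["camera_matrix"]@(c["R"]@t+c["t"]);q=q[:2]/q[2];print(q,(q-[270,110])*7)
E
```

```text
[0.4273 0.2604 0.1165]
0.132 5 [[0.435, 0.252], [0.439, 0.254], [0.442, 0.263]]
0.144 27 [[0.427, 0.246], [0.439, 0.256], [0.442, 0.269]]
0.156 28 [[0.428, 0.246], [0.438, 0.257], [0.442, 0.273]]
0.168 25 [[0.435, 0.246], [0.439, 0.257], [0.443, 0.268]]
0.18 68 [[0.425, 0.232], [0.44, 0.258], [0.444, 0.29]]
0.192 68 [[0.42, 0.223], [0.44, 0.259], [0.444, 0.297]]
0.204 82 [[0.429, 0.214], [0.442, 0.266], [0.449, 0.305]]
0.216 101 [[0.433, 0.208], [0.441, 0.265], [0.447, 0.314]]
0.228 128 [[0.425, 0.202], [0.439, 0.243], [0.449, 0.315]]
0.24 87 [[0.427, 0.218], [0.441, 0.244], [0.45, 0.295]]
0.252 24 [[0.424, 0.22], [0.438, 0.224], [0.442, 0.237]]
[311.73613806 164.35534159] [292.1529664  380.48739115]
```

View pics/s4.png

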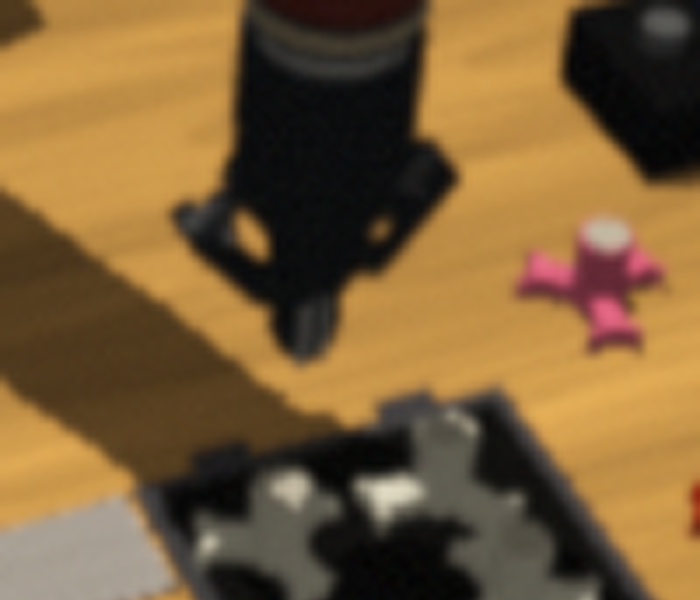

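The closed fingertips sit about 20 mm above the reported TCP: the picture shows them at crop (305,355), while the TCP projects to (292,380). Pressing on the hub top gave the same offset. That is why I closed over the hub twice. I'll use real tip z = reported z + 0.021.

jog_arm(
  steps=[
    {"delta_rot": [0,0,0],"linear": [0,0.03,-0.02],"grip": 0.05},
    {"delta_rot": [0,0,0],"linear": [0,0.04,0],"grip": 0.05},
    {"delta_rot": [0,0,0],"linear": [0,0.04,0],"grip": 0.05},
    {"delta_rot": [0,0,0],"linear": [0,0.04,0],"grip": 0.05},
    {"delta_rot": [0,0,0],"linear": [0,0,0],"grip": 0.05},
    {"delta_rot": [0,0,0],"linear": [0,0,0],"grip": 0.05},
  ],
)

```text
t: 7.6
tool_pos: [0.4262, 0.1096, 0.1342]
tool_rot: [-3.141, 0.002, 0.005]
contact_force: [-0.3, -0.0, 0.7]
opening: 0.0498
grip_force: 0.0
```

```bash
python3 -c "
from h import *
hubs(thr=60)"
```

```text
t 7.6 tcp [0.4262 0.1096 0.1342] open 0.0498 grip 0.0
scene [333.3 171.6] 39 med [0.4223 0.3463 0.0481] ctr [0.4228 0.3463] [0.027 0.026 0.008]
scene [310.  179.8] 42 med [0.429  0.2599 0.0483] ctr [0.4284 0.2592] [0.027 0.027 0.008]
scene [344.3 187.3] 45 med [0.499  0.3456 0.0488] ctr [0.4986 0.3458] [0.028 0.026 0.007]
scene [360.5 207.5] 8 med [0.5909 0.3501 0.0481] ctr [0.591 0.351] [0.004 0.012 0.007]
scene [333.3 212.6] 54 med [0.5782 0.2645 0.0486] ctr [0.5786 0.2651] [0.027 0.025 0.007]
top [201.3 186.4] 47 med [0.5705 0.2683 0.0495] ctr [0.5713 0.2677] [0.022 0.024 0.007]
top [169.1 188.9] 8 med [0.5627 0.3619 0.048 ] ctr [0.5615 0.3615] [0.007 0.009 0.005]
top [172.3 213.1] 50 med [0.4902 0.3474 0.0492] ctr [0.4899 0.3474] [0.024 0.026 0.007]
top [200.5 237.4] 68 med [0.422  0.2616 0.0495] ctr [0.4214 0.2622] [0.026 0.026 0.008]
top [170.1 238.7] 56 med [0.4152 0.349  0.0493] ctr [0.4156 0.3488] [0.026 0.024 0.008]
```

jog_arm(
  steps=[
    {"delta_rot": [0,0,0],"linear": [0,-0.04,0],"grip": 0.05},
    {"delta_rot": [0,0,0],"linear": [0,-0.04,0],"grip": 0.05},
    {"delta_rot": [0,0,0],"linear": [0,-0.04,0],"grip": 0.05},
    {"delta_rot": [0,0,0],"linear": [0,-0.031,0.03],"grip": 0.05},
    {"delta_rot": [0,0,0],"linear": [0,0,0.03],"grip": 0.05},
    {"delta_rot": [0,0,0],"linear": [0,0,0.03],"grip": 0.05},
    {"delta_rot": [0,0,0],"linear": [0,0,0.03],"grip": 0.05},
    {"delta_rot": [0,0,0],"linear": [0,0,0.012],"grip": 0.05},
    {"delta_rot": [0,0,0],"linear": [0,0,0],"grip": 0.05},
  ],
)

```text
t: 8.6
tool_pos: [0.4248, 0.2613, 0.0015]
tool_rot: [3.14, 0.004, -0.008]
contact_force: [0.7, -0.6, -0.2]
opening: 0.05
grip_force: 0.0
```

jog_arm(
  steps=[
    {"delta_rot": [0,0,0],"linear": [0,0,0],"grip": 0.01},
    {"delta_rot": [0,0,0],"linear": [0,0,0],"grip": 0.01},
    {"delta_rot": [0,0,0],"linear": [0,0,0],"grip": 0.01},
    {"delta_rot": [0,0,0],"linear": [0,0,0],"grip": 0.01},
  ],
  newtons=60,
)

```text
t: 9.0
tool_pos: [0.4287, 0.262, 0.0059]
tool_rot: [-3.14, -0.001, -0.005]
contact_force: [-0.3, 1.8, 4.9]
opening: 0.0263
grip_force: 59.6
```

jog_arm(
  steps=[
    {"delta_rot": [0,0,0],"linear": [0,0,-0.02],"grip": 0.01},
    {"delta_rot": [0,0,0],"linear": [0,0,-0.035],"grip": 0.01},
    {"delta_rot": [0,0,0],"linear": [0,0,-0.035],"grip": 0.01},
    {"delta_rot": [0,0,0],"linear": [0.006,0.03,0],"grip": 0.01},
    {"delta_rot": [0,0,0],"linear": [0.006,0.04,0],"grip": 0.01},
    {"delta_rot": [0,0,0],"linear": [0.006,0.04,0],"grip": 0.01},
    {"delta_rot": [0,0,0],"linear": [0.006,0.04,0],"grip": 0.01},
    {"delta_rot": [0,0,0],"linear": [0.006,0.04,0],"grip": 0.01},
    {"delta_rot": [0,0,0],"linear": [0.006,0.04,0],"grip": 0.01},
  ],
)

```text
t: 9.9
tool_pos: [0.4632, 0.0296, 0.0942]
tool_rot: [3.142, 0.001, 0.001]
contact_force: [1.1, 0.4, 0.1]
opening: 0.0257
grip_force: 59.2
```

jog_arm(
  steps=[
    {"delta_rot": [0,0,0],"linear": [0.006,0.04,0],"grip": 0.01},
    {"delta_rot": [0,0,0],"linear": [0.006,0.04,0],"grip": 0.01},
    {"delta_rot": [0,0,0],"linear": [0.005,0.04,0],"grip": 0.01},
    {"delta_rot": [0,0,0],"linear": [0,0.027,0],"grip": 0.01},
    {"delta_rot": [0,0,0],"linear": [0,0,0.03],"grip": 0.01},
    {"delta_rot": [0,0,0],"linear": [0,0,0.03],"grip": 0.01},
    {"delta_rot": [0,0,0],"linear": [0,0,0],"grip": 0.01},
    {"delta_rot": [0,0,0],"linear": [0,0,0],"grip": 0.01},
    {"delta_rot": [0,0,0],"linear": [0,0,0],"grip": 0.01},
  ],
)

```text
t: 10.8
tool_pos: [0.4816, -0.116, 0.0357]
tool_rot: [3.141, 0.002, 0.004]
contact_force: [0.3, -0.3, -0.7]
opening: 0.0256
grip_force: 59.2
```

jog_arm(
  steps=[
    {"delta_rot": [0,0,0],"linear": [0,0,0.014],"grip": 0.01},
    {"delta_rot": [0,0,0],"linear": [0,0,0.004],"grip": 0.01},
    {"delta_rot": [0,0,0],"linear": [0,0,0.004],"grip": 0.01},
    {"delta_rot": [0,0,0],"linear": [0,0,0],"grip": 0.01},
    {"delta_rot": [0,0,0],"linear": [0,0,0],"grip": 0.01},
    {"delta_rot": [0,0,0],"linear": [0,0,0],"grip": 0.01},
  ],
)

```text
t: 11.4
tool_pos: [0.4804, -0.1157, 0.0119]
tool_rot: [-3.142, -0.001, -0.0]
contact_force: [-0.1, 0.3, -0.2]
opening: 0.026
grip_force: 59.4
```

```bash
python3 - <<'E'
from h import *
hubs(.056,.4,.6,-.2,.15,("scene",),60)
E
```

```text
t 11.4 tcp [ 0.4804 -0.1157  0.0119] open 0.026 grip 59.4
scene [201.9 224.2] 51 med [ 0.481  -0.1153  0.0555] ctr [ 0.4813 -0.1157] [0.027 0.022 0.008]
```

jog_arm(
  steps=[
    {"delta_rot": [0,0,0],"linear": [0,0,0.002],"grip": 0.01},
    {"delta_rot": [0,0,0],"linear": [0,0,0],"grip": 0.01},
    {"delta_rot": [0,0,0],"linear": [0,0,0],"grip": 0.01},
  ],
)

```text
t: 11.75
tool_pos: [0.4805, -0.1157, 0.0118]
tool_rot: [-3.141, -0.001, 0.002]
contact_force: [-8.0, 2.6, 14.4]
opening: 0.026
grip_force: 60.7
```

jog_arm(
  steps=[
    {"delta_rot": [0,0,0],"linear": [0,0,0.001],"grip": 0.01},
    {"delta_rot": [0,0,0],"linear": [0,0,0],"grip": 0.01},
    {"delta_rot": [0,0,0],"linear": [0,0,0],"grip": 0.01},
  ],
)

```text
t: 12.05
tool_pos: [0.4805, -0.1157, 0.0118]
tool_rot: [-3.141, -0.001, 0.003]
contact_force: [-9.8, 5.0, 20.6]
opening: 0.0257
grip_force: 61.4
```

jog_arm(
  steps=[
    {"delta_rot": [0,0,0],"linear": [0,0,-0.002],"grip": 0.046},
    {"delta_rot": [0,0,0],"linear": [0,0,0],"grip": 0.046},
    {"delta_rot": [0,0,0],"linear": [0,0,0],"grip": 0.046},
    {"delta_rot": [0,0,0],"linear": [0,0,-0.015],"grip": 0.046},
    {"delta_rot": [0,0,0],"linear": [0,0,-0.03],"grip": 0.046},
    {"delta_rot": [0,0,0],"linear": [0,0,-0.035],"grip": 0.05},
    {"delta_rot": [0,0,0],"linear": [-0.005,-0.04,0],"grip": 0.05},
    {"delta_rot": [0,0,0],"linear": [-0.005,-0.04,0],"grip": 0.05},
    {"delta_rot": [0,0,0],"linear": [-0.005,-0.04,0],"grip": 0.05},
    {"delta_rot": [0,0,0],"linear": [-0.005,-0.04,0],"grip": 0.05},
  ],
)

```text
t: 13.05
tool_pos: [0.4597, 0.0456, 0.0906]
tool_rot: [-3.141, 0.0, 0.0]
contact_force: [-0.6, 0.0, -0.1]
opening: 0.0499
grip_force: 0.0
```

jog_arm(
  steps=[
    {"delta_rot": [0,0,0],"linear": [-0.005,-0.04,0],"grip": 0.05},
    {"delta_rot": [0,0,0],"linear": [-0.005,-0.04,0],"grip": 0.05},
    {"delta_rot": [0,0,0],"linear": [-0.005,-0.04,0],"grip": 0.05},
    {"delta_rot": [0,0,0],"linear": [-0.005,-0.04,0],"grip": 0.05},
    {"delta_rot": [0,0,0],"linear": [-0.005,-0.04,0],"grip": 0.05},
    {"delta_rot": [0,0,0],"linear": [-0.005,-0.04,0],"grip": 0.05},
    {"delta_rot": [0,0,0],"linear": [-0.006,-0.04,0],"grip": 0.05},
    {"delta_rot": [0,0,0],"linear": [-0.006,-0.023,0],"grip": 0.05},
    {"delta_rot": [0,0,0],"linear": [0,0,0],"grip": 0.05},
    {"delta_rot": [0,0,0],"linear": [0,0,0],"grip": 0.05},
  ],
)

```text
t: 14.05
tool_pos: [0.4176, 0.347, 0.0902]
tool_rot: [3.14, 0.003, -0.001]
contact_force: [0.7, 0.1, -1.0]
opening: 0.0501
grip_force: 0.0
```

```bash
python3 - <<'E'
from h import *
hubs(.055,.4,.6,-.2,.15,("scene","top"),80)
hubs(.049,thr=80)
E
```

```text
t 14.05 tcp [0.4176 0.347  0.0902] open 0.0501 grip 0.0
scene [201.9 224.2] 49 med [ 0.4818 -0.1155  0.0547] ctr [ 0.4805 -0.1156] [0.024 0.024 0.008]
top [332.5 222.1] 64 med [ 0.4737 -0.1136  0.0551] ctr [ 0.4737 -0.1146] [0.024 0.026 0.007]
t 14.15 tcp [0.4181 0.3462 0.0904] open 0.0498 grip 0.0
scene [324.3 178.4] 12 med [0.4386 0.3048 0.049 ] ctr [0.4398 0.3048] [0.019 0.01  0.007]
scene [343.1 188.9] 14 med [0.5035 0.3383 0.0494] ctr [0.5033 0.3389] [0.017 0.011 0.006]
scene [357.5 206. ] 8 med [0.5826 0.3453 0.0481] ctr [0.5824 0.3455] [0.015 0.005 0.006]
scene [333.5 212.6] 54 med [0.5783 0.2662 0.0486] ctr [0.5788 0.2657] [0.027 0.024 0.007]
top [201.1 186. ] 63 med [0.5725 0.2682 0.0487] ctr [0.5725 0.2684] [0.027 0.024 0.007]
top [174.6 211. ] 28 med [0.4963 0.3406 0.0496] ctr [0.4962 0.3412] [0.021 0.016 0.007]
```

A hub now shows at (0.44, 0.305), so branch c may have been knocked. I'll back off and look again.

jog_arm(
  steps=[
    {"delta_rot": [0,0,0],"linear": [0,0.04,-0.02],"grip": 0.05},
    {"delta_rot": [0,0,0],"linear": [0,0.04,-0.02],"grip": 0.05},
    {"delta_rot": [0,0,0],"linear": [0,0.04,0],"grip": 0.05},
    {"delta_rot": [0,0,0],"linear": [0,0.04,0],"grip": 0.05},
    {"delta_rot": [0,0,0],"linear": [0,0.04,0],"grip": 0.05},
    {"delta_rot": [0,0,0],"linear": [0,0.02,0],"grip": 0.05},
    {"delta_rot": [0,0,0],"linear": [0,0,0],"grip": 0.05},
    {"delta_rot": [0,0,0],"linear": [0,0,0],"grip": 0.05},
  ],
)

```text
t: 15.05
tool_pos: [0.4183, 0.1268, 0.131]
tool_rot: [-3.141, 0.002, -0.001]
contact_force: [0.3, 0.5, 0.6]
opening: 0.0503
grip_force: 0.0
```

```bash
python3 - <<'E'
from h import *
hubs(.049,thr=80)
p,_=shot("top");q,_=shot("scene")
a=cv2.resize(p[160:280,100:250],(500,400));b=cv2.resize(q[130:240,270:400],(300,254))
w=np.zeros((400,800,3),np.uint8);w[:,:500]=a;w[:254,500:]=b;cv2.imwrite("pics/s5.png",w[...,::-1])
E
```

```text
t 15.05 tcp [0.4183 0.1268 0.131 ] open 0.0503 grip 0.0
scene [326.2 177.4] 37 med [0.4377 0.3118 0.0481] ctr [0.438  0.3126] [0.029 0.027 0.007]
scene [344.5 187.9] 42 med [0.5016 0.3451 0.0488] ctr [0.5011 0.3451] [0.023 0.027 0.007]
scene [357.5 206.3] 10 med [0.5819 0.3448 0.0488] ctr [0.5835 0.3449] [0.019 0.006 0.007]
scene [333.6 212.3] 49 med [0.5779 0.2661 0.0484] ctr [0.5779 0.2665] [0.025 0.024 0.007]
top [201.  186.2] 56 med [0.5722 0.2689 0.0494] ctr [0.5719 0.2687] [0.027 0.025 0.008]
top [172.6 211.8] 57 med [0.4933 0.3464 0.0496] ctr [0.4937 0.3468] [0.024 0.026 0.008]
top [178.8 232.9] 12 med [0.4325 0.325  0.0493] ctr [0.4328 0.325 ] [0.017 0.007 0.006]
top [183.2 234.5] 45 med [0.427  0.3123 0.0488] ctr [0.4285 0.3122] [0.023 0.019 0.008]
```

View pics/s5.png

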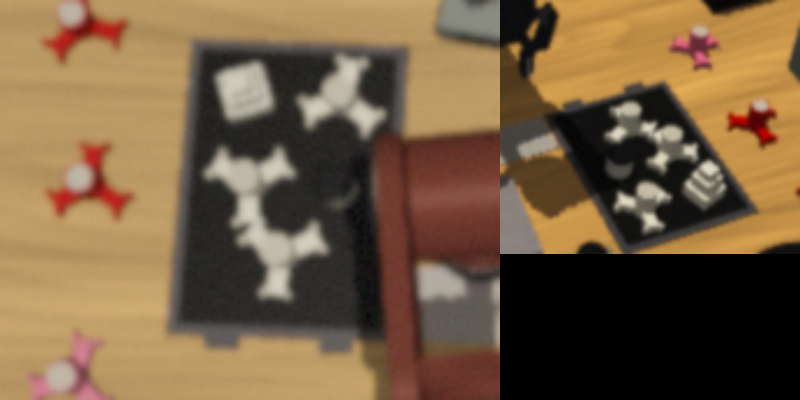

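Branch c was knocked to about (0.433, 0.314), still upright. In the picture its hub is at (277,245) on the left.

jog_arm(
  steps=[
    {"delta_rot": [0,0,0],"linear": [0.003,-0.037,0],"grip": 0.05},
    {"delta_rot": [0,0,0],"linear": [0.003,-0.04,0],"grip": 0.05},
    {"delta_rot": [0,0,0],"linear": [0.003,-0.04,0],"grip": 0.05},
    {"delta_rot": [0,0,0],"linear": [0.003,-0.04,0],"grip": 0.05},
    {"delta_rot": [0,0,0],"linear": [0.003,-0.03,0],"grip": 0.05},
    {"delta_rot": [0,0,0],"linear": [0,0,0.04],"grip": 0.05},
    {"delta_rot": [0,0,0],"linear": [0,0,0.04],"grip": 0.05},
    {"delta_rot": [0,0,0],"linear": [0,0,0.03],"grip": 0.05},
    {"delta_rot": [0,0,0],"linear": [0,0,0.015],"grip": 0.05},
    {"delta_rot": [0,0,0],"linear": [0,0,0],"grip": 0.05},
  ],
)

```text
t: 16.25
tool_pos: [0.4309, 0.3138, 0.0033]
tool_rot: [3.139, 0.003, -0.007]
contact_force: [0.1, -0.8, 0.2]
opening: 0.0498
grip_force: 0.0
```

jog_arm(
  steps=[
    {"delta_rot": [0,0,0],"linear": [0,0,0],"grip": 0.05},
    {"delta_rot": [0,0,0],"linear": [0,0,0],"grip": 0.01},
    {"delta_rot": [0,0,0],"linear": [0,0,0],"grip": 0.01},
    {"delta_rot": [0,0,0],"linear": [0,0,0],"grip": 0.01},
    {"delta_rot": [0,0,0],"linear": [0,0,0],"grip": 0.01},
  ],
)

```text
t: 16.75
tool_pos: [0.4349, 0.3152, 0.0085]
tool_rot: [-3.14, -0.001, -0.006]
contact_force: [-1.3, 0.3, 7.2]
opening: 0.0258
grip_force: 59.4
```

jog_arm(
  steps=[
    {"delta_rot": [0,0,0],"linear": [0,0,-0.02],"grip": 0.01},
    {"delta_rot": [0,0,0],"linear": [0,0,-0.035],"grip": 0.01},
    {"delta_rot": [0,0,0],"linear": [0,0,-0.035],"grip": 0.01},
    {"delta_rot": [0,0,0],"linear": [0.005,0.03,0],"grip": 0.01},
    {"delta_rot": [0,0,0],"linear": [0.011,0.038,0],"grip": 0.01},
    {"delta_rot": [0,0,0],"linear": [0.011,0.038,0],"grip": 0.01},
    {"delta_rot": [0,0,0],"linear": [0.011,0.038,0],"grip": 0.01},
    {"delta_rot": [0,0,0],"linear": [0.011,0.038,0],"grip": 0.01},
    {"delta_rot": [0,0,0],"linear": [0.011,0.038,0],"grip": 0.01},
    {"delta_rot": [0,0,0],"linear": [0.011,0.038,0],"grip": 0.01},
  ],
)

```text
t: 17.75
tool_pos: [0.5046, 0.0546, 0.0965]
tool_rot: [-3.142, -0.001, -0.002]
contact_force: [0.3, -0.5, -0.3]
opening: 0.0262
grip_force: 59.1
```

jog_arm(
  steps=[
    {"delta_rot": [0,0,0],"linear": [0.011,0.038,0],"grip": 0.01},
    {"delta_rot": [0,0,0],"linear": [0.011,0.038,0],"grip": 0.01},
    {"delta_rot": [0,0,0],"linear": [0.006,0.033,0],"grip": 0.01},
    {"delta_rot": [0,0,0],"linear": [0,0,0],"grip": 0.01},
    {"delta_rot": [0,0,0],"linear": [0,0,0.03],"grip": 0.01},
    {"delta_rot": [0,0,0],"linear": [0,0,0.03],"grip": 0.01},
    {"delta_rot": [0,0,0],"linear": [0,0,0],"grip": 0.01},
    {"delta_rot": [0,0,0],"linear": [0,0,0],"grip": 0.01},
    {"delta_rot": [0,0,0],"linear": [0,0,0],"grip": 0.01},
  ],
)

```text
t: 18.65
tool_pos: [0.5337, -0.0526, 0.0379]
tool_rot: [3.141, 0.002, 0.005]
contact_force: [0.6, -0.7, -1.2]
opening: 0.0259
grip_force: 59.2
```

Contact is expected at reported z≈0.0145.

jog_arm(
  steps=[
    {"delta_rot": [0,0,0],"linear": [0,0,0.014],"grip": 0.01},
    {"delta_rot": [0,0,0],"linear": [0,0,0.006],"grip": 0.01},
    {"delta_rot": [0,0,0],"linear": [0,0,0.003],"grip": 0.01},
    {"delta_rot": [0,0,0],"linear": [0,0,0.001],"grip": 0.01},
    {"delta_rot": [0,0,0],"linear": [0,0,0],"grip": 0.01},
    {"delta_rot": [0,0,0],"linear": [0,0,0],"grip": 0.01},
  ],
)

```text
t: 19.25
tool_pos: [0.5323, -0.0526, 0.0145]
tool_rot: [-3.141, -0.001, 0.003]
contact_force: [-10.2, 1.1, 17.6]
opening: 0.0261
grip_force: 61.2
```

jog_arm(
  steps=[
    {"delta_rot": [0,0,0],"linear": [0,0,-0.002],"grip": 0.046},
    {"delta_rot": [0,0,0],"linear": [0,0,0],"grip": 0.046},
    {"delta_rot": [0,0,0],"linear": [0,0,0],"grip": 0.046},
    {"delta_rot": [0,0,0],"linear": [0,0,-0.015],"grip": 0.046},
    {"delta_rot": [0,0,0],"linear": [0,0,-0.03],"grip": 0.046},
    {"delta_rot": [0,0,0],"linear": [0,0,-0.035],"grip": 0.05},
    {"delta_rot": [0,0,0],"linear": [-0.003,-0.04,0],"grip": 0.05},
    {"delta_rot": [0,0,0],"linear": [-0.003,-0.04,0],"grip": 0.05},
    {"delta_rot": [0,0,0],"linear": [-0.003,-0.04,0],"grip": 0.05},
    {"delta_rot": [0,0,0],"linear": [-0.003,-0.04,0],"grip": 0.05},
  ],
)

```text
t: 20.25
tool_pos: [0.5203, 0.1087, 0.0951]
tool_rot: [-3.141, -0.0, -0.002]
contact_force: [0.1, -0.2, 0.1]
opening: 0.0498
grip_force: 0.0
```

jog_arm(
  steps=[
    {"delta_rot": [0,0,0],"linear": [-0.003,-0.04,0],"grip": 0.05},
    {"delta_rot": [0,0,0],"linear": [-0.004,-0.04,0],"grip": 0.05},
    {"delta_rot": [0,0,0],"linear": [-0.004,-0.04,0],"grip": 0.05},
    {"delta_rot": [0,0,0],"linear": [-0.004,-0.04,0],"grip": 0.05},
    {"delta_rot": [0,0,0],"linear": [-0.004,-0.04,0],"grip": 0.05},
    {"delta_rot": [0,0,0],"linear": [-0.004,-0.039,0],"grip": 0.05},
    {"delta_rot": [0,0,0],"linear": [0,0,0],"grip": 0.05},
    {"delta_rot": [0,0,0],"linear": [0,0,0],"grip": 0.05},
  ],
)

```text
t: 21.05
tool_pos: [0.4969, 0.347, 0.0945]
tool_rot: [3.141, 0.004, 0.001]
contact_force: [0.0, 0.1, -0.5]
opening: 0.0498
grip_force: 0.0
```

```bash
python3 - <<'E'
from h import *
hubs(.055,.4,.6,-.2,.15,("scene","top"),80)
hubs(.049,thr=80)
E
```

```text
t 21.05 tcp [0.4969 0.347  0.0945] open 0.0498 grip 0.0
scene [201.8 224.3] 54 med [ 0.4814 -0.1158  0.0551] ctr [ 0.4807 -0.116 ] [0.023 0.026 0.007]
scene [227.8 231.7] 59 med [ 0.5338 -0.0538  0.0548] ctr [ 0.5346 -0.0533] [0.027 0.026 0.007]
top [310.4 203.1] 64 med [ 0.5278 -0.0501  0.0554] ctr [ 0.5278 -0.0512] [0.025 0.026 0.007]
top [332.4 221.9] 64 med [ 0.474  -0.1135  0.0553] ctr [ 0.4743 -0.1143] [0.024 0.025 0.008]
t 21.15 tcp [0.4972 0.3456 0.0942] open 0.0501 grip 0.0
scene [344.2 188. ] 33 med [0.5008 0.3453 0.048 ] ctr [0.5012 0.344 ] [0.025 0.027 0.007]
scene [362.  207.1] 10 med [0.5907 0.3554 0.0465] ctr [0.5913 0.356 ] [0.006 0.017 0.007]
scene [333.4 212.5] 53 med [0.5783 0.266  0.0486] ctr [0.5784 0.2656] [0.027 0.027 0.007]
top [201.2 186.3] 60 med [0.5722 0.2683 0.0492] ctr [0.5716 0.2681] [0.027 0.024 0.008]
```

jog_arm(
  steps=[
    {"delta_rot": [0,0,0],"linear": [0,0,0.03],"grip": 0.05},
    {"delta_rot": [0,0,0],"linear": [0,0,0.03],"grip": 0.05},
    {"delta_rot": [0,0,0],"linear": [0,0,0.02],"grip": 0.05},
    {"delta_rot": [0,0,0],"linear": [0,0,0.008],"grip": 0.05},
    {"delta_rot": [0,0,0],"linear": [0,0,0],"grip": 0.05},
    {"delta_rot": [0,0,0],"linear": [0,0,0],"grip": 0.01},
    {"delta_rot": [0,0,0],"linear": [0,0,0],"grip": 0.01},
    {"delta_rot": [0,0,0],"linear": [0,0,0],"grip": 0.01},
    {"delta_rot": [0,0,0],"linear": [0,0,0],"grip": 0.01},
    {"delta_rot": [0,0,0],"linear": [0,0,0],"grip": 0.01},
  ],
)

```text
t: 22.25
tool_pos: [0.4986, 0.347, 0.008]
tool_rot: [-3.14, -0.001, -0.005]
contact_force: [-0.2, -0.8, 6.7]
opening: 0.0258
grip_force: 59.5
```

jog_arm(
  steps=[
    {"delta_rot": [0,0,0],"linear": [0,0,-0.02],"grip": 0.01},
    {"delta_rot": [0,0,0],"linear": [0,0,-0.035],"grip": 0.01},
    {"delta_rot": [0,0,0],"linear": [0,0,-0.035],"grip": 0.01},
    {"delta_rot": [0,0,0],"linear": [-0.002,0.03,0],"grip": 0.01},
    {"delta_rot": [0,0,0],"linear": [-0.002,0.038,0],"grip": 0.01},
    {"delta_rot": [0,0,0],"linear": [-0.002,0.038,0],"grip": 0.01},
    {"delta_rot": [0,0,0],"linear": [-0.002,0.038,0],"grip": 0.01},
    {"delta_rot": [0,0,0],"linear": [-0.002,0.038,0],"grip": 0.01},
    {"delta_rot": [0,0,0],"linear": [-0.002,0.038,0],"grip": 0.01},
    {"delta_rot": [0,0,0],"linear": [-0.002,0.038,0],"grip": 0.01},
  ],
)

```text
t: 23.25
tool_pos: [0.4827, 0.087, 0.0958]
tool_rot: [-3.141, -0.002, -0.0]
contact_force: [0.5, 0.1, 0.7]
opening: 0.0257
grip_force: 59.2
```

jog_arm(
  steps=[
    {"delta_rot": [0,0,0],"linear": [-0.002,0.038,0],"grip": 0.01},
    {"delta_rot": [0,0,0],"linear": [0,0.039,0],"grip": 0.01},
    {"delta_rot": [0,0,0],"linear": [0,0,0],"grip": 0.01},
    {"delta_rot": [0,0,0],"linear": [0,0,0.03],"grip": 0.01},
    {"delta_rot": [0,0,0],"linear": [0,0,0.03],"grip": 0.01},
    {"delta_rot": [0,0,0],"linear": [0,0,0],"grip": 0.01},
    {"delta_rot": [0,0,0],"linear": [0,0,0],"grip": 0.01},
    {"delta_rot": [0,0,0],"linear": [0,0,0],"grip": 0.01},
  ],
)

```text
t: 24.05
tool_pos: [0.4826, 0.0116, 0.0377]
tool_rot: [3.141, 0.002, 0.004]
contact_force: [0.6, -0.3, -0.1]
opening: 0.0259
grip_force: 59.3
```

jog_arm(
  steps=[
    {"delta_rot": [0,0,0],"linear": [0,0,0.014],"grip": 0.01},
    {"delta_rot": [0,0,0],"linear": [0,0,0.006],"grip": 0.01},
    {"delta_rot": [0,0,0],"linear": [0,0,0.003],"grip": 0.01},
    {"delta_rot": [0,0,0],"linear": [0,0,0.001],"grip": 0.01},
    {"delta_rot": [0,0,0],"linear": [0,0,0],"grip": 0.01},
    {"delta_rot": [0,0,0],"linear": [0,0,0],"grip": 0.01},
  ],
)

```text
t: 24.65
tool_pos: [0.4811, 0.0114, 0.014]
tool_rot: [-3.141, -0.001, 0.004]
contact_force: [-9.2, 1.6, 16.5]
opening: 0.026
grip_force: 61.1
```

jog_arm(
  steps=[
    {"delta_rot": [0,0,0],"linear": [0,0,-0.002],"grip": 0.046},
    {"delta_rot": [0,0,0],"linear": [0,0,0],"grip": 0.046},
    {"delta_rot": [0,0,0],"linear": [0,0,0],"grip": 0.046},
    {"delta_rot": [0,0,0],"linear": [0,0,-0.015],"grip": 0.046},
    {"delta_rot": [0,0,0],"linear": [0,0,-0.03],"grip": 0.046},
    {"delta_rot": [0,0,0],"linear": [0,0,-0.035],"grip": 0.05},
    {"delta_rot": [0,0,0],"linear": [0.013,-0.037,0],"grip": 0.05},
    {"delta_rot": [0,0,0],"linear": [0.013,-0.037,0],"grip": 0.05},
    {"delta_rot": [0,0,0],"linear": [0.013,-0.037,0],"grip": 0.05},
    {"delta_rot": [0,0,0],"linear": [0.013,-0.037,0],"grip": 0.05},
  ],
)

```text
t: 25.65
tool_pos: [0.5334, 0.1607, 0.0935]
tool_rot: [3.142, 0.001, -0.0]
contact_force: [-0.7, -0.4, -0.0]
opening: 0.0498
grip_force: 0.0
```

jog_arm(
  steps=[
    {"delta_rot": [0,0,0],"linear": [0.014,-0.037,0],"grip": 0.05},
    {"delta_rot": [0,0,0],"linear": [0.014,-0.037,0],"grip": 0.05},
    {"delta_rot": [0,0,0],"linear": [0.014,-0.034,0],"grip": 0.05},
    {"delta_rot": [0,0,0],"linear": [0,0,0],"grip": 0.05},
    {"delta_rot": [0,0,0],"linear": [0,0,0],"grip": 0.05},
  ],
)

```text
t: 26.15
tool_pos: [0.5747, 0.2678, 0.0929]
tool_rot: [3.141, 0.003, -0.002]
contact_force: [-0.2, -0.5, -0.4]
opening: 0.0501
grip_force: 0.0
```

```bash
python3 - <<'E'
from h import *
hubs(.055,.4,.6,-.2,.15,("scene",),80)
hubs(.049,thr=80)
E
```

```text
t 26.15 tcp [0.5747 0.2678 0.0929] open 0.0501 grip 0.0
scene [242.8 212.9] 49 med [0.4845 0.0108 0.054 ] ctr [0.4841 0.0102] [0.027 0.026 0.008]
scene [201.8 224.6] 57 med [ 0.4823 -0.1161  0.0552] ctr [ 0.4818 -0.1163] [0.026 0.026 0.007]
scene [227.8 231.7] 60 med [ 0.5355 -0.0531  0.0549] ctr [ 0.5346 -0.0533] [0.026 0.026 0.007]
t 26.2 tcp [0.5746 0.267  0.093 ] open 0.0501 grip 0.0
scene [358.5 206.7] 19 med [0.5862 0.3464 0.0469] ctr [0.586  0.3469] [0.017 0.016 0.007]
scene [334.4 212.4] 37 med [0.5782 0.2696 0.0487] ctr [0.5791 0.2686] [0.027 0.024 0.005]
```

jog_arm(
  steps=[
    {"delta_rot": [0,0,0],"linear": [0,0,0.03],"grip": 0.05},
    {"delta_rot": [0,0,0],"linear": [0,0,0.03],"grip": 0.05},
    {"delta_rot": [0,0,0],"linear": [0,0,0.02],"grip": 0.05},
    {"delta_rot": [0,0,0],"linear": [0,0,0.006],"grip": 0.05},
    {"delta_rot": [0,0,0],"linear": [0,0,0],"grip": 0.05},
    {"delta_rot": [0,0,0],"linear": [0,0,0],"grip": 0.01},
    {"delta_rot": [0,0,0],"linear": [0,0,0],"grip": 0.01},
    {"delta_rot": [0,0,0],"linear": [0,0,0],"grip": 0.01},
    {"delta_rot": [0,0,0],"linear": [0,0,0],"grip": 0.01},
    {"delta_rot": [0,0,0],"linear": [0,0,0],"grip": 0.01},
  ],
)

```text
t: 27.3
tool_pos: [0.5767, 0.2678, 0.0102]
tool_rot: [-3.141, -0.001, -0.005]
contact_force: [-0.3, -1.3, 6.5]
opening: 0.0257
grip_force: 59.7
```

jog_arm(
  steps=[
    {"delta_rot": [0,0,0],"linear": [0,0,-0.02],"grip": 0.01},
    {"delta_rot": [0,0,0],"linear": [0,0,-0.035],"grip": 0.01},
    {"delta_rot": [0,0,0],"linear": [0,0,-0.035],"grip": 0.01},
    {"delta_rot": [0,0,0],"linear": [-0.008,0.033,0],"grip": 0.01},
    {"delta_rot": [0,0,0],"linear": [-0.009,0.04,0],"grip": 0.01},
    {"delta_rot": [0,0,0],"linear": [-0.009,0.04,0],"grip": 0.01},
    {"delta_rot": [0,0,0],"linear": [-0.009,0.04,0],"grip": 0.01},
    {"delta_rot": [0,0,0],"linear": [-0.008,0.04,0],"grip": 0.01},
    {"delta_rot": [0,0,0],"linear": [0,0,0],"grip": 0.01},
    {"delta_rot": [0,0,0],"linear": [0,0,0.03],"grip": 0.01},
  ],
)

```text
t: 28.3
tool_pos: [0.5362, 0.0735, 0.0725]
tool_rot: [-3.141, 0.002, -0.016]
contact_force: [0.3, -0.2, -0.5]
opening: 0.026
grip_force: 59.3
```

jog_arm(
  steps=[
    {"delta_rot": [0,0,0],"linear": [0,0,0.03],"grip": 0.01},
    {"delta_rot": [0,0,0],"linear": [0,0,0.011],"grip": 0.01},
    {"delta_rot": [0,0,0],"linear": [0,0,0.006],"grip": 0.01},
    {"delta_rot": [0,0,0],"linear": [0,0,0.003],"grip": 0.01},
    {"delta_rot": [0,0,0],"linear": [0,0,0],"grip": 0.01},
    {"delta_rot": [0,0,0],"linear": [0,0,0],"grip": 0.01},
    {"delta_rot": [0,0,0],"linear": [0,0,0],"grip": 0.01},
  ],
)

```text
t: 29.0
tool_pos: [0.5331, 0.0744, 0.0191]
tool_rot: [-3.142, -0.001, -0.003]
contact_force: [0.5, -0.5, -1.0]
opening: 0.0256
grip_force: 59.4
```

jog_arm(
  steps=[
    {"delta_rot": [0,0,0],"linear": [0,0,0.003],"grip": 0.01},
    {"delta_rot": [0,0,0],"linear": [0,0,0.001],"grip": 0.01},
    {"delta_rot": [0,0,0],"linear": [0,0,0],"grip": 0.01},
    {"delta_rot": [0,0,0],"linear": [0,0,0],"grip": 0.01},
  ],
)

```text
t: 29.4
tool_pos: [0.5333, 0.0744, 0.0161]
tool_rot: [3.142, 0.001, 0.002]
contact_force: [-3.7, -1.1, 9.4]
opening: 0.0257
grip_force: 60.4
```

jog_arm(
  steps=[
    {"delta_rot": [0,0,0],"linear": [0,0,-0.001],"grip": 0.046},
    {"delta_rot": [0,0,0],"linear": [0,0,0],"grip": 0.046},
    {"delta_rot": [0,0,0],"linear": [0,0,0],"grip": 0.046},
    {"delta_rot": [0,0,0],"linear": [0,0,-0.015],"grip": 0.046},
    {"delta_rot": [0,0,0],"linear": [0,0,-0.04],"grip": 0.046},
    {"delta_rot": [0,0,0],"linear": [0,0,-0.045],"grip": 0.05},
    {"delta_rot": [0,0,0],"linear": [0,0,-0.045],"grip": 0.05},
    {"delta_rot": [0,0,0],"linear": [0,0,-0.045],"grip": 0.05},
    {"delta_rot": [0,0,0],"linear": [0,0,-0.045],"grip": 0.05},
    {"delta_rot": [0,0,0],"linear": [0,0,-0.03],"grip": 0.05},
  ],
)

```text
t: 30.4
tool_pos: [0.533, 0.0744, 0.2854]
tool_rot: [-3.142, -0.001, -0.009]
contact_force: [0.1, 1.0, -1.1]
opening: 0.0502
grip_force: 0.0
```

```bash
python3 - <<'E'
from h import *
hubs(.055,.4,.6,-.2,.15,("scene",),80)
for n in("top","scene"):
    p,C=shot(n);x,y,z=np.moveaxis(C,2,0);R=(abs(y+.1275)<.03)&(abs(x-.66)<.035)
    k=R&(z>.17)&(z<.3);print(n,k.sum(),np.percentile(C[k][:,2],[50,75,90,97,100]).round(4))
    zt=np.percentile(C[k][:,2],90);k2=k&(z>zt-.005);print(np.percentile(C[k2],[3,50,97],axis=0).round(4).tolist())
    v,u=np.nonzero(k2);print(ray(n,u.mean(),v.mean(),zt).round(4))
    m=(z>.185)&R;print("side",np.percentile(C[m],[3,50,97],axis=0).round(4).tolist())
E
```

```text
t 30.4 tcp [0.533  0.0744 0.2854] open 0.0502 grip 0.0
scene [242.7 212.9] 52 med [0.485  0.0093 0.0553] ctr [0.484  0.0099] [0.026 0.026 0.007]
scene [268.7 219.3] 56 med [0.5354 0.0733 0.0549] ctr [0.5355 0.0733] [0.028 0.027 0.007]
scene [201.8 224.3] 54 med [ 0.4816 -0.1153  0.0554] ctr [ 0.4807 -0.116 ] [0.025 0.026 0.008]
scene [227.9 231.8] 59 med [ 0.534  -0.0536  0.0544] ctr [ 0.5351 -0.0532] [0.027 0.026 0.007]
top 217 [0.1875 0.2077 0.2097 0.2112 0.2141]
[[0.643, -0.1387, 0.205], [0.6548, -0.126, 0.2084], [0.6663, -0.1151, 0.2123]]
[ 0.6543 -0.1261  0.2097]
side [[0.6421, -0.1385, 0.1858], [0.6522, -0.1254, 0.2076], [0.6654, -0.1136, 0.2122]]
scene 279 [0.1869 0.2076 0.2096 0.2109 0.2126]
[[0.649, -0.1405, 0.2053], [0.6611, -0.1288, 0.2084], [0.6729, -0.1169, 0.2122]]
[ 0.6618 -0.1291  0.2096]
side [[0.6491, -0.1411, 0.1864], [0.6661, -0.1295, 0.2075], [0.6736, -0.1172, 0.2119]]
```

jog_arm(
  steps=[
    {"delta_rot": [0,0,0],"linear": [0,0.042,0],"grip": 0.055},
    {"delta_rot": [0,0,0],"linear": [0,0.04,0],"grip": 0.055},
    {"delta_rot": [0,0,0],"linear": [0.02,0.04,0],"grip": 0.055},
    {"delta_rot": [0,0,0],"linear": [0.025,0.04,0],"grip": 0.055},
    {"delta_rot": [0,0,0],"linear": [0.025,0.04,0],"grip": 0.055},
    {"delta_rot": [0,0,0],"linear": [0.03,0,0],"grip": 0.055},
    {"delta_rot": [0,0,0],"linear": [0.025,0,0],"grip": 0.055},
    {"delta_rot": [0,0,0],"linear": [0,0,0.04],"grip": 0.055},
    {"delta_rot": [0,0,0],"linear": [0,0,0],"grip": 0.055},
    {"delta_rot": [0,0,0],"linear": [0,0,0],"grip": 0.055},
  ],
)

```text
t: 31.55
tool_pos: [0.6557, -0.1271, 0.2373]
tool_rot: [-3.14, -0.001, 0.008]
contact_force: [0.3, -0.0, 0.7]
opening: 0.0547
grip_force: 0.0
```

```bash
python3 - <<'E'
from h import *
print(ctrl.get_obs()["tool_pos"].round(4))
p,C=shot("scene");cv2.imwrite("pics/s6.png",cv2.resize(p[150:310,150:290],(560,600))[...,::-1])
E
```

```text
[ 0.6557 -0.1271  0.2373]
```

View pics/s6.png

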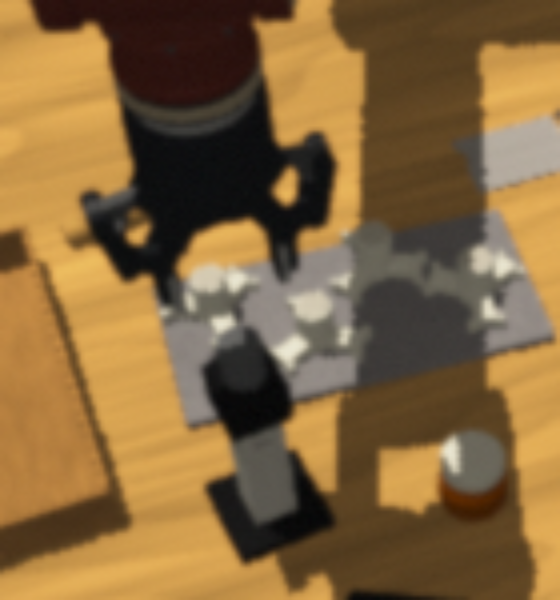

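The fingers (165,300 and 285,270) are above and either side of the knob (235,365), and all four branches stand on the plate. I'll descend, grip and pull.

jog_arm(
  steps=[
    {"delta_rot": [0,0,0],"linear": [0.002,0,0.03],"grip": 0.055},
    {"delta_rot": [0,0,0],"linear": [0,0,0.03],"grip": 0.055},
    {"delta_rot": [0,0,0],"linear": [0,0,0.018],"grip": 0.055},
    {"delta_rot": [0,0,0],"linear": [0,0,0],"grip": 0.055},
    {"delta_rot": [0,0,0],"linear": [0,0,0],"grip": 0.01},
    {"delta_rot": [0,0,0],"linear": [0,0,0],"grip": 0.01},
    {"delta_rot": [0,0,0],"linear": [0,0,0],"grip": 0.01},
    {"delta_rot": [0,0,0],"linear": [0,0,0],"grip": 0.01},
    {"delta_rot": [0,0,0],"linear": [0,0,0],"grip": 0.01},
  ],
  newtons=90,
)

```text
t: 32.5
tool_pos: [0.6606, -0.1283, 0.1638]
tool_rot: [3.14, 0.001, 0.006]
contact_force: [1.4, -1.1, 3.5]
opening: 0.0253
grip_force: 88.6
```

jog_arm(
  steps=[
    {"delta_rot": [0,0,0],"linear": [0,0,-0.01],"grip": 0.01},
    {"delta_rot": [0,0,0],"linear": [0,0,-0.01],"grip": 0.01},
    {"delta_rot": [0,0,0],"linear": [0,0,-0.01],"grip": 0.01},
    {"delta_rot": [0,0,0],"linear": [0,0,-0.01],"grip": 0.01},
    {"delta_rot": [0,0,0],"linear": [0,0,-0.01],"grip": 0.01},
    {"delta_rot": [0,0,0],"linear": [0,0,-0.01],"grip": 0.01},
    {"delta_rot": [0,0,0],"linear": [0,0,-0.005],"grip": 0.01},
    {"delta_rot": [0,0,0],"linear": [0,0,0],"grip": 0.01},
    {"delta_rot": [0,0,0],"linear": [0,0,0],"grip": 0.01},
  ],
)

```text
t: 33.4
tool_pos: [0.6605, -0.1282, 0.228]
tool_rot: [3.14, 0.001, 0.005]
contact_force: [5.2, -3.7, 2.6]
opening: 0.0251
grip_force: 89.8
```

```bash
cat > mast.py <<'E'
from h import *
p,C=shot("scene");x,y,z=np.moveaxis(C,2,0);R=(abs(y+.1275)<.03)&(abs(x-.66)<.045)
k=R&(z>.1)&(z<.115);print("near button height", np.percentile(C[k],[50,90,100],axis=0).round(4).tolist())
h=cv2.cvtColor(p,cv2.COLOR_RGB2HSV);b=(h[...,0]>12)&(h[...,0]<35)&(h[...,1]>80)&(z>.09)&(z<.122)&(abs(y+.1275)<.03)&(x>.64)&(x<.72)
print("brass px",b.sum(),C[b].mean(0).round(4) if b.any() else None)
c=R&(z>.13)&(z<.3)&(abs(y+.1275)<.018);print("z profile",[(round(l,2),int((c&(z>l)&(z<l+.01)).sum())) for l in np.arange(.12,.3,.01)])
E
python3 mast.py
```

```text
near button height [[0.6729, -0.1295, 0.1072], [0.6766, -0.1161, 0.1125], [0.6801, -0.1126, 0.1147]]
brass px 26 [ 0.6714 -0.1249  0.1079]
z profile [(np.float64(0.12), 0), (np.float64(0.13), 19), (np.float64(0.14), 20), (np.float64(0.15), 22), (np.float64(0.16), 21), (np.float64(0.17), 16), (np.float64(0.18), 1), (np.float64(0.19), 10), (np.float64(0.2), 38), (np.float64(0.21), 40), (np.float64(0.22), 39), (np.float64(0.23), 104), (np.float64(0.24), 30), (np.float64(0.25), 35), (np.float64(0.26), 61), (np.float64(0.27), 85), (np.float64(0.28), 22), (np.float64(0.29), 11)]
```

jog_arm(
  steps=[
    {"delta_rot": [0,0,0],"linear": [0,0,-0.002],"grip": 0.01},
    {"delta_rot": [0,0,0],"linear": [0,0,-0.001],"grip": 0.01},
    {"delta_rot": [0,0,0],"linear": [0,0,-0.001],"grip": 0.01},
    {"delta_rot": [0,0,0],"linear": [0,0,0],"grip": 0.01},
  ],
)

```text
t: 33.85
tool_pos: [0.6604, -0.1282, 0.2298]
tool_rot: [3.14, 0.001, 0.004]
contact_force: [7.7, -4.0, -3.6]
opening: 0.0251
grip_force: 89.7
```

```bash
python3 mast.py; python3 - <<'E'
from h import *
p,C=shot("scene");cv2.imwrite("pics/s7.png",cv2.resize(p[200:310,170:270],(500,550),interpolation=cv2.INTER_CUBIC)[...,::-1])
E
```

```text
near button height [[0.6734, -0.1314, 0.1088], [0.6773, -0.1171, 0.1133], [0.6796, -0.1124, 0.1143]]
brass px 24 [ 0.671  -0.1246  0.1086]
z profile [(np.float64(0.12), 0), (np.float64(0.13), 24), (np.float64(0.14), 21), (np.float64(0.15), 20), (np.float64(0.16), 23), (np.float64(0.17), 14), (np.float64(0.18), 3), (np.float64(0.19), 5), (np.float64(0.2), 37), (np.float64(0.21), 40), (np.float64(0.22), 35), (np.float64(0.23), 112), (np.float64(0.24), 28), (np.float64(0.25), 31), (np.float64(0.26), 47), (np.float64(0.27), 105), (np.float64(0.28), 23), (np.float64(0.29), 14)]
```

View pics/s7.png

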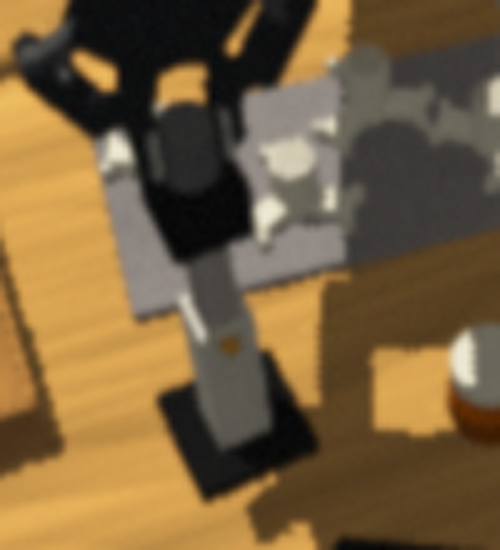

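jog_arm(
  steps=[
    {"delta_rot": [0,0,0],"linear": [0,0,-0.001],"grip": 0.01},
    {"delta_rot": [0,0,0],"linear": [0,0,-0.001],"grip": 0.01},
    {"delta_rot": [0,0,0],"linear": [0,0,0],"grip": 0.01},
    {"delta_rot": [0,0,0],"linear": [0,0,0],"grip": 0.01},
  ],
)

```text
t: 34.35
tool_pos: [0.6604, -0.1282, 0.2316]
tool_rot: [3.141, 0.001, 0.004]
contact_force: [8.4, -3.8, -3.9]
opening: 0.0251
grip_force: 89.3
```

```bash
python3 - <<'E'
from h import *
A=0
for i in range(4):
    p,C=shot("scene");A=A+C/4
print(p[264:275,210:224].astype(int)[:,:,0]-p[264:275,210:224,2])
print((A[264:275,210:224,0]*1000).round().astype(int))
E
```

```text
[[ 16  12   9   8  10  11  11  13  13  16  46 102 130 135]
 [ 21  14  10  11  11  13  13  13  13  15  38  89 125 133]
 [ 21  16  12  13  16  20  20  17  13  14  34  82 123 132]
 [ 22  16  14  18  29  41  42  33  16  14  31  77 121 132]
 [ 19  14  14  25  50  66  65  46  19  13  23  65 116 127]
 [ 13  12  13  23  49  66  67  45  19  12  16  47  94 106]
 [ 12  11  11  16  29  41  44  29  15  10  11  20  42  56]
 [ 13  12  12  12  16  17  17  16  13  10  12  12   9  18]
 [ 14  12  12  11  12  11  11  11  11  11   9  11   8   7]
 [ 13  13  11  10  12  12  11  11  11  11  11  10   8   4]
 [ 15  12  11  11  12  12  12  10  10  11  10  11   8   3]]
[[664 669 668 669 668 667 669 670 672 673 672 596 598 598]
 [662 670 670 669 671 672 672 672 672 673 673 600 601 602]
 [670 668 672 673 673 673 674 674 674 674 672 603 604 605]
 [672 822 674 674 674 674 673 674 672 673 673 673 607 608]
 [676 675 675 674 674 823 675 676 670 673 673 673 610 613]
 [675 676 675 670 676 678 679 678 673 674 673 672 614 614]
 [675 674 673 674 672 678 679 673 821 674 673 671 624 624]
 [674 675 675 675 674 822 674 674 673 673 673 672 627 628]
 [672 675 675 675 674 675 674 674 672 673 673 673 630 632]
 [669 675 675 822 675 674 674 673 673 673 673 673 673 635]
 [666 675 675 675 674 674 674 674 673 673 673 673 672 636]]
```

jog_arm(
  steps=[
    {"delta_rot": [0,0,0],"linear": [0,0,-0.001],"grip": 0.01},
    {"delta_rot": [0,0,0],"linear": [0,0,-0.001],"grip": 0.01},
    {"delta_rot": [0,0,0],"linear": [0,0,-0.001],"grip": 0.01},
    {"delta_rot": [0,0,0],"linear": [0,0,0],"grip": 0.01},
    {"delta_rot": [0,0,0],"linear": [0,0,0],"grip": 0.01},
  ],
)

```text
t: 35.05
tool_pos: [0.6603, -0.1282, 0.2316]
tool_rot: [3.141, 0.001, 0.002]
contact_force: [11.8, -4.2, -12.2]
opening: 0.0251
grip_force: 89.2
```

```bash
python3 - <<'E'
from h import *
A=[]
for i in range(4):
    p,C=shot("scene");A.append(C)
A=np.median(A,0)
print(p[264:275,210:224].astype(int)[:,:,0]-p[264:275,210:224,2])
print((A[266:273,210:224,0]*1000).round().astype(int))
E
```

```text
[[ 18  11   9   9   8  10  11  12  12  16  46 102 131 135]
 [ 21  14  12  10  10  14  13  12  12  15  37  89 126 132]
 [ 22  16  12  13  16  21  21  18  13  13  33  83 122 131]
 [ 21  16  14  19  28  40  43  33  15  14  30  79 121 130]
 [ 18  14  14  25  50  66  65  47  19  12  24  66 116 127]
 [ 12  12  14  23  49  66  67  45  19  12  16  48  94 106]
 [ 12  12  12  15  29  40  42  30  14  11  11  20  41  55]
 [ 12  13  11  12  14  19  18  15  11  11  11  11   7  18]
 [ 13  11  11  13  11  11  11  11  11  10  12   9   7   5]
 [ 14  13  13  12  11  11  12  10  11  11  10  10   7   3]
 [ 14  12  11  10  12  11  11  11  11  12  11  11   8   4]]
[[670 669 671 672 673 673 674 674 674 673 673 603 604 605]
 [673 673 673 674 674 673 672 673 672 673 673 672 607 608]
 [675 675 674 675 674 675 677 677 671 673 672 672 611 612]
 [676 674 675 670 675 677 679 678 674 674 672 671 614 614]
 [675 675 676 674 673 679 680 673 673 674 673 672 623 625]
 [673 676 675 674 675 675 674 673 674 673 673 673 627 627]
 [672 675 675 674 675 674 674 673 674 673 674 673 631 631]]
```

The end stop is reached: the force climbs with no further travel. The brass button, which wasn't visible before, now shows at scene pixel (215,268). Release.

jog_arm(
  steps=[
    {"delta_rot": [0,0,0],"linear": [0,0,0.003],"grip": 0.01},
    {"delta_rot": [0,0,0],"linear": [0,0,0],"grip": 0.055},
    {"delta_rot": [0,0,0],"linear": [0,0,0],"grip": 0.055},
    {"delta_rot": [0,0,0],"linear": [0,0,0],"grip": 0.055},
    {"delta_rot": [0,0,0],"linear": [0,0,-0.02],"grip": 0.055},
    {"delta_rot": [0,0,0],"linear": [0,0,-0.03],"grip": 0.055},
    {"delta_rot": [0,0,0],"linear": [0,0,-0.03],"grip": 0.055},
    {"delta_rot": [0,0,0],"linear": [0,0,0],"grip": 0.055},
    {"delta_rot": [0,0,0],"linear": [0,0,0],"grip": 0.055},
  ],
)

```text
t: 36.15
tool_pos: [0.6595, -0.1275, 0.314]
tool_rot: [3.141, 0.001, 0.003]
contact_force: [0.3, 0.1, -0.5]
opening: 0.0551
grip_force: 0.0
```

```bash
python3 - <<'E'
from h import *
hubs(.055,.4,.6,-.2,.15,("scene","top"),60)
p,C=shot("scene");x,y,z=np.moveaxis(C,2,0)
h=p.astype(int);print((h[266:271,213:218,0]-h[266:271,213:218,2]).max())
k=(abs(y+.1275)<.013)&(abs(x-.66)<.03)&(z>.2)&(z<.3);print(np.percentile(C[k][:,2],[50,75,90]))
E
```

```text
t 36.15 tcp [ 0.6595 -0.1275  0.314 ] open 0.0551 grip 0.0
scene [242.8 212.8] 53 med [0.4847 0.011  0.0549] ctr [0.4837 0.0103] [0.028 0.026 0.008]
scene [268.7 219.5] 58 med [0.5366 0.0729 0.0549] ctr [0.5362 0.073 ] [0.027 0.027 0.008]
scene [198.9 224.7] 18 med [ 0.4797 -0.1241  0.0552] ctr [ 0.479  -0.1243] [0.018 0.011 0.007]
scene [227.8 231.8] 59 med [ 0.5354 -0.0537  0.0551] ctr [ 0.535  -0.0534] [0.027 0.027 0.007]
top [266.6 201.7] 60 med [0.5284 0.0746 0.0553] ctr [0.5289 0.0756] [0.028 0.026 0.007]
top [309.9 202.7] 58 med [ 0.5282 -0.0499  0.055 ] ctr [ 0.529  -0.0497] [0.024 0.023 0.008]
top [287.8 220.2] 58 med [0.4762 0.0131 0.0554] ctr [0.4761 0.0136] [0.026 0.023 0.007]
66
[0.24652762 0.27249782 0.27553074]
```

jog_arm(
  steps=[
    {"delta_rot": [0,0,0],"linear": [0.001,-0.04,0],"grip": 0.0},
    {"delta_rot": [0,0,0],"linear": [0.001,-0.04,0],"grip": 0.0},
    {"delta_rot": [0,0,0],"linear": [0.001,-0.04,0],"grip": 0.0},
    {"delta_rot": [0,0,0],"linear": [0.001,-0.04,0],"grip": 0.0},
    {"delta_rot": [0,0,0],"linear": [0.001,-0.04,0],"grip": 0.0},
    {"delta_rot": [0,0,0],"linear": [0.001,-0.04,0],"grip": 0.0},
    {"delta_rot": [0,0,0],"linear": [0.001,-0.029,0.03],"grip": 0.0},
    {"delta_rot": [0,0,0],"linear": [0,0,0.045],"grip": 0.0},
    {"delta_rot": [0,0,0],"linear": [0,0,0.045],"grip": 0.0},
    {"delta_rot": [0,0,0],"linear": [0,0,0.045],"grip": 0.0},
  ],
)

```text
t: 37.3
tool_pos: [0.6649, 0.1419, 0.1445]
tool_rot: [3.141, 0.002, -0.004]
contact_force: [0.5, -0.6, -0.8]
opening: 0.0
grip_force: 0.0
```

jog_arm(
  steps=[
    {"delta_rot": [0,0,0],"linear": [0,0,0.03],"grip": 0.0},
    {"delta_rot": [0,0,0],"linear": [0,0,0.03],"grip": 0.0},
    {"delta_rot": [0,0,0],"linear": [0,0,0],"grip": 0.0},
    {"delta_rot": [0,0,0],"linear": [0,0,0],"grip": 0.0},
  ],
)

```text
t: 37.7
tool_pos: [0.6652, 0.1413, 0.0867]
tool_rot: [3.141, 0.001, -0.005]
contact_force: [-0.4, -0.1, 1.3]
opening: -0.0001
grip_force: 0.0
```

jog_arm(
  steps=[
    {"delta_rot": [0,0,0],"linear": [0.001,0,0.015],"grip": 0.0},
    {"delta_rot": [0,0,0],"linear": [0,0,0.005],"grip": 0.0},
    {"delta_rot": [0,0,0],"linear": [0,0,0.005],"grip": 0.0},
    {"delta_rot": [0,0,0],"linear": [0,0,0.005],"grip": 0.0},
    {"delta_rot": [0,0,0],"linear": [0,0,0.004],"grip": 0.0},
    {"delta_rot": [0,0,0],"linear": [0,0,0.002],"grip": 0.0},
    {"delta_rot": [0,0,0],"linear": [0,0,0],"grip": 0.0},
    {"delta_rot": [0,0,0],"linear": [0,0,0],"grip": 0.0},
  ],
)

```text
t: 38.5
tool_pos: [0.6679, 0.1414, 0.0534]
tool_rot: [-3.142, -0.001, -0.003]
contact_force: [-2.7, -1.0, 7.0]
opening: 0.0001
grip_force: 3.3
```

jog_arm(
  steps=[
    {"delta_rot": [0,0,0],"linear": [0,0,0.002],"grip": 0.0},
    {"delta_rot": [0,0,0],"linear": [0,0,0.001],"grip": 0.0},
    {"delta_rot": [0,0,0],"linear": [0,0,0.001],"grip": 0.0},
    {"delta_rot": [0,0,0],"linear": [0,0,0.001],"grip": 0.0},
    {"delta_rot": [0,0,0],"linear": [0,0,0],"grip": 0.0},
  ],
)

```text
t: 39.0
tool_pos: [0.668, 0.1414, 0.0488]
tool_rot: [-3.142, -0.001, -0.003]
contact_force: [-2.7, -0.6, 7.4]
opening: 0.0002
grip_force: 3.8
```

jog_arm(
  steps=[
    {"delta_rot": [0,0,0],"linear": [0,0,0.001],"grip": 0.0},
    {"delta_rot": [0,0,0],"linear": [0,0,0.001],"grip": 0.0},
    {"delta_rot": [0,0,0],"linear": [0,0,0.001],"grip": 0.0},
    {"delta_rot": [0,0,0],"linear": [0,0,0],"grip": 0.0},
    {"delta_rot": [0,0,0],"linear": [0,0,0],"grip": 0.0},
  ],
)

```text
t: 39.5
tool_pos: [0.6682, 0.1415, 0.0485]
tool_rot: [3.141, 0.001, 0.002]
contact_force: [-8.6, -2.0, 18.4]
opening: 0.0002
grip_force: 9.2
```

The stop is reached: the force rises to 18 N with no further travel, about 20 mm below the top. I'll release it and check before packing.

jog_arm(
  steps=[
    {"delta_rot": [0,0,0],"linear": [0,0,0],"grip": 0.0},
    {"delta_rot": [0,0,0],"linear": [0,0,-0.01],"grip": 0.0},
    {"delta_rot": [0,0,0],"linear": [0,0,-0.02],"grip": 0.0},
    {"delta_rot": [0,0,0],"linear": [0,0,-0.03],"grip": 0.0},
    {"delta_rot": [0,0,0],"linear": [0,0,-0.03],"grip": 0.0},
    {"delta_rot": [0,0,0],"linear": [-0.03,0.02,0],"grip": 0.05},
    {"delta_rot": [0,0,0],"linear": [-0.03,0.03,0],"grip": 0.05},
    {"delta_rot": [0,0,0],"linear": [-0.03,0.035,0],"grip": 0.05},
    {"delta_rot": [0,0,0],"linear": [0,0,0],"grip": 0.05},
    {"delta_rot": [0,0,0],"linear": [0,0,0],"grip": 0.05},
  ],
)

```text
t: 40.5
tool_pos: [0.5767, 0.0558, 0.1336]
tool_rot: [-3.141, 0.001, -0.0]
contact_force: [0.2, -0.2, 0.5]
opening: 0.05
grip_force: 0.0
```

```bash
python3 - <<'E'
from h import *
hubs(.055,.4,.6,-.2,.15,("scene","top"),60)
p,C=shot("scene");x,y,z=np.moveaxis(C,2,0)
m=(abs(z-.09)<.006)&(abs(y-.14)<.04)&(abs(x-.67)<.04);print("plunger",*blobs(m,C))
h=p.astype(int);print("brass",(h[266:271,213:218,0]-h[266:271,213:218,2]).max())
E
```

```text
t 40.5 tcp [0.5767 0.0558 0.1336] open 0.05 grip 0.0
scene [242.8 212.9] 52 med [0.4841 0.0101 0.0551] ctr [0.4841 0.0102] [0.025 0.025 0.007]
scene [268.6 219.2] 54 med [0.5349 0.0731 0.0547] ctr [0.5351 0.0732] [0.024 0.028 0.008]
scene [199.1 224.6] 17 med [ 0.48   -0.1234  0.0548] ctr [ 0.4789 -0.1237] [0.018 0.01  0.007]
scene [227.9 231.8] 55 med [ 0.5351 -0.0534  0.0551] ctr [ 0.5351 -0.0532] [0.029 0.025 0.007]
top [310.4 202.9] 62 med [ 0.5285 -0.0503  0.0552] ctr [ 0.5284 -0.0512] [0.024 0.027 0.007]
top [332.6 222.1] 68 med [ 0.4736 -0.1157  0.0551] ctr [ 0.4737 -0.1149] [0.026 0.027 0.008]
plunger (array([309.8, 240.2]), np.int32(129), array([0.6706, 0.1406, 0.0897]), array([0.037, 0.038, 0.01 ]))
brass 65
```

jog_arm(
  steps=[
    {"delta_rot": [0,0,0],"linear": [-0.02,0.035,0],"grip": 0.05},
    {"delta_rot": [0,0,0],"linear": [-0.02,0.035,0],"grip": 0.05},
    {"delta_rot": [0,0,0],"linear": [-0.02,0.035,0],"grip": 0.05},
    {"delta_rot": [0,0,0],"linear": [-0.02,0.035,0],"grip": 0.05},
    {"delta_rot": [0,0,0],"linear": [-0.017,0.032,0],"grip": 0.05},
    {"delta_rot": [0,0,0],"linear": [0,0,0.03],"grip": 0.05},
    {"delta_rot": [0,0,0],"linear": [0,0,0.03],"grip": 0.05},
    {"delta_rot": [0,0,0],"linear": [0,0,0.03],"grip": 0.05},
    {"delta_rot": [0,0,0],"linear": [0,0,0.025],"grip": 0.05},
    {"delta_rot": [0,0,0],"linear": [0,0,0.003],"grip": 0.05},
  ],
  newtons=60,
)

```text
t: 41.65
tool_pos: [0.4784, -0.1143, 0.0125]
tool_rot: [-3.139, -0.003, 0.01]
contact_force: [0.3, 1.5, 0.5]
opening: 0.05
grip_force: 0.0
```

jog_arm(
  steps=[
    {"delta_rot": [0,0,0],"linear": [0,0,0],"grip": 0.05},
    {"delta_rot": [0,0,0],"linear": [0,0,0],"grip": 0.05},
    {"delta_rot": [0,0,0],"linear": [0,0,0],"grip": 0.01},
    {"delta_rot": [0,0,0],"linear": [0,0,0],"grip": 0.01},
    {"delta_rot": [0,0,0],"linear": [0,0,0],"grip": 0.01},
    {"delta_rot": [0,0,0],"linear": [0,0,0],"grip": 0.01},
    {"delta_rot": [0,0,0],"linear": [0,0,0],"grip": 0.01},
  ],
)

```text
t: 42.35
tool_pos: [0.4819, -0.1162, 0.0179]
tool_rot: [3.141, 0.001, 0.005]
contact_force: [-0.8, 0.7, 6.3]
opening: 0.0259
grip_force: 59.2
```

jog_arm(
  steps=[
    {"delta_rot": [0,0,0],"linear": [0,0,-0.02],"grip": 0.01},
    {"delta_rot": [0,0,0],"linear": [0,0,-0.03],"grip": 0.01},
    {"delta_rot": [0,0,0],"linear": [0,0,-0.03],"grip": 0.01},
    {"delta_rot": [0,0,0],"linear": [-0.008,0.036,0],"grip": 0.01},
    {"delta_rot": [0,0,0],"linear": [-0.008,0.036,0],"grip": 0.01},
    {"delta_rot": [0,0,0],"linear": [-0.008,0.036,0],"grip": 0.01},
    {"delta_rot": [0,0,0],"linear": [-0.008,0.036,0],"grip": 0.01},
    {"delta_rot": [0,0,0],"linear": [-0.008,0.036,0],"grip": 0.01},
    {"delta_rot": [0,0,0],"linear": [-0.008,0.036,0],"grip": 0.01},
    {"delta_rot": [0,0,0],"linear": [-0.009,0.036,0],"grip": 0.01},
  ],
)

```text
t: 43.35
tool_pos: [0.423, -0.3692, 0.0961]
tool_rot: [3.141, 0.001, 0.001]
contact_force: [0.0, 0.1, -1.4]
opening: 0.0255
grip_force: 59.1
```

jog_arm(
  steps=[
    {"delta_rot": [0,0,0],"linear": [0,0,0],"grip": 0.01},
    {"delta_rot": [0,0,0],"linear": [0,0,0],"grip": 0.01},
    {"delta_rot": [0,0,0],"linear": [0,0,0.02],"grip": 0.01},
    {"delta_rot": [0,0,0],"linear": [0,0,0.03],"grip": 0.01},
    {"delta_rot": [0,0,0],"linear": [0,0,0.02],"grip": 0.01},
    {"delta_rot": [0,0,0],"linear": [0,0,0.01],"grip": 0.01},
    {"delta_rot": [0,0,0],"linear": [0,0,0],"grip": 0.01},
    {"delta_rot": [0,0,0],"linear": [0,0,0],"grip": 0.01},
  ],
)

```text
t: 44.15
tool_pos: [0.4242, -0.3676, 0.0167]
tool_rot: [3.141, 0.002, 0.001]
contact_force: [-0.8, 0.3, 0.2]
opening: 0.0253
grip_force: 59.6
```

jog_arm(
  steps=[
    {"delta_rot": [0,0,0],"linear": [0,0,0.002],"grip": 0.01},
    {"delta_rot": [0,0,0],"linear": [0,0,0.002],"grip": 0.01},
    {"delta_rot": [0,0,0],"linear": [0,0,0.001],"grip": 0.01},
    {"delta_rot": [0,0,0],"linear": [0,0,0],"grip": 0.01},
    {"delta_rot": [0,0,0],"linear": [0,0,0],"grip": 0.01},
  ],
)

```text
t: 44.65
tool_pos: [0.4241, -0.3684, 0.013]
tool_rot: [3.141, 0.001, 0.001]
contact_force: [-2.9, 2.5, 7.2]
opening: 0.0259
grip_force: 60.6
```

jog_arm(
  steps=[
    {"delta_rot": [0,0,0],"linear": [0,0,-0.001],"grip": 0.044},
    {"delta_rot": [0,0,0],"linear": [0,0,0],"grip": 0.044},
    {"delta_rot": [0,0,0],"linear": [0,0,0],"grip": 0.044},
    {"delta_rot": [0,0,0],"linear": [0,0,-0.015],"grip": 0.044},
    {"delta_rot": [0,0,0],"linear": [0,0,-0.03],"grip": 0.044},
    {"delta_rot": [0,0,0],"linear": [0,0,-0.045],"grip": 0.05},
    {"delta_rot": [0,0,0],"linear": [0.013,-0.039,0],"grip": 0.05},
    {"delta_rot": [0,0,0],"linear": [0.013,-0.039,0],"grip": 0.05},
    {"delta_rot": [0,0,0],"linear": [0.013,-0.039,0],"grip": 0.05},
    {"delta_rot": [0,0,0],"linear": [0.013,-0.039,0],"grip": 0.05},
  ],
)

```text
t: 45.65
tool_pos: [0.476, -0.2105, 0.1033]
tool_rot: [3.141, 0.0, 0.002]
contact_force: [1.6, -0.6, 0.8]
opening: 0.0501
grip_force: 0.0
```

jog_arm(
  steps=[
    {"delta_rot": [0,0,0],"linear": [0.014,-0.04,0],"grip": 0.05},
    {"delta_rot": [0,0,0],"linear": [0.014,-0.04,0],"grip": 0.05},
    {"delta_rot": [0,0,0],"linear": [0.014,-0.04,0],"grip": 0.05},
    {"delta_rot": [0,0,0],"linear": [0.014,-0.039,0],"grip": 0.05},
    {"delta_rot": [0,0,0],"linear": [0,0,0],"grip": 0.05},
    {"delta_rot": [0,0,0],"linear": [0,0,0],"grip": 0.05},
  ],
)

```text
t: 46.25
tool_pos: [0.5317, -0.052, 0.1027]
tool_rot: [3.141, 0.004, 0.001]
contact_force: [-1.0, -0.5, -0.2]
opening: 0.0498
grip_force: 0.0
```

```bash
python3 - <<'E'
from h import *
hubs(.055,.4,.6,-.2,.15,("scene",),60)
hubs(.05,.34,.64,-.44,-.2,("scene","top"),80)
E
```

```text
t 46.25 tcp [ 0.5317 -0.052   0.1027] open 0.0498 grip 0.0
scene [242.8 212.9] 46 med [0.4844 0.0104 0.055 ] ctr [0.4841 0.0102] [0.029 0.025 0.007]
scene [269.  219.4] 58 med [0.5371 0.0739 0.0549] ctr [0.5362 0.074 ] [0.028 0.027 0.008]
scene [227.8 232. ] 63 med [ 0.5353 -0.0534  0.0546] ctr [ 0.5357 -0.0537] [0.029 0.026 0.007]
t 46.3 tcp [ 0.5314 -0.0529  0.1026] open 0.0501 grip 0.0
scene [112.3 235.9] 61 med [ 0.423  -0.3681  0.0498] ctr [ 0.4224 -0.3682] [0.029 0.026 0.007]
top [420.5 244.6] 65 med [ 0.4146 -0.3645  0.0513] ctr [ 0.4157 -0.3655] [0.026 0.025 0.008]
```

jog_arm(
  steps=[
    {"delta_rot": [0,0,0],"linear": [0.001,0,0.03],"grip": 0.05},
    {"delta_rot": [0,0,0],"linear": [0,0,0.03],"grip": 0.05},
    {"delta_rot": [0,0,0],"linear": [0,0,0.02],"grip": 0.05},
    {"delta_rot": [0,0,0],"linear": [0,0,0.008],"grip": 0.05},
    {"delta_rot": [0,0,0],"linear": [0,0,0],"grip": 0.05},
    {"delta_rot": [0,0,0],"linear": [0,0,0],"grip": 0.01},
    {"delta_rot": [0,0,0],"linear": [0,0,0],"grip": 0.01},
    {"delta_rot": [0,0,0],"linear": [0,0,0],"grip": 0.01},
    {"delta_rot": [0,0,0],"linear": [0,0,0],"grip": 0.01},
    {"delta_rot": [0,0,0],"linear": [0,0,0],"grip": 0.01},
  ],
)

```text
t: 47.4
tool_pos: [0.5339, -0.0532, 0.0159]
tool_rot: [3.14, 0.001, 0.005]
contact_force: [-0.7, -1.0, 6.2]
opening: 0.0256
grip_force: 59.7
```

jog_arm(
  steps=[
    {"delta_rot": [0,0,0],"linear": [0,0,-0.02],"grip": 0.01},
    {"delta_rot": [0,0,0],"linear": [0,0,-0.03],"grip": 0.01},
    {"delta_rot": [0,0,0],"linear": [0,0,-0.03],"grip": 0.01},
    {"delta_rot": [0,0,0],"linear": [-0.01,0.035,0],"grip": 0.01},
    {"delta_rot": [0,0,0],"linear": [-0.01,0.04,0],"grip": 0.01},
    {"delta_rot": [0,0,0],"linear": [0,0.04,0],"grip": 0.01},
    {"delta_rot": [0,0,0],"linear": [0.005,0.04,0],"grip": 0.01},
    {"delta_rot": [0,0,0],"linear": [0.012,0.04,0],"grip": 0.01},
    {"delta_rot": [0,0,0],"linear": [0.012,0.04,0],"grip": 0.01},
    {"delta_rot": [0,0,0],"linear": [0.012,0.04,0],"grip": 0.01},
  ],
)

```text
t: 48.4
tool_pos: [0.5535, -0.329, 0.0936]
tool_rot: [-3.141, -0.001, 0.0]
contact_force: [0.5, -0.6, -1.0]
opening: 0.0257
grip_force: 59.3
```

jog_arm(
  steps=[
    {"delta_rot": [0,0,0],"linear": [0,0.04,0],"grip": 0.01},
    {"delta_rot": [0,0,0],"linear": [0,0,0],"grip": 0.01},
    {"delta_rot": [0,0,0],"linear": [0,0,0],"grip": 0.01},
    {"delta_rot": [0,0,0],"linear": [0,0,0.02],"grip": 0.01},
    {"delta_rot": [0,0,0],"linear": [0,0,0.03],"grip": 0.01},
    {"delta_rot": [0,0,0],"linear": [0,0,0.02],"grip": 0.01},
    {"delta_rot": [0,0,0],"linear": [0,0,0.01],"grip": 0.01},
    {"delta_rot": [0,0,0],"linear": [0,0,0],"grip": 0.01},
    {"delta_rot": [0,0,0],"linear": [0,0,0],"grip": 0.01},
  ],
)

```text
t: 49.3
tool_pos: [0.5541, -0.3671, 0.0146]
tool_rot: [3.141, 0.002, 0.001]
contact_force: [-0.4, 0.6, 0.3]
opening: 0.0258
grip_force: 59.3
```

jog_arm(
  steps=[
    {"delta_rot": [0,0,0],"linear": [0,0,0.002],"grip": 0.01},
    {"delta_rot": [0,0,0],"linear": [0,0,0.002],"grip": 0.01},
    {"delta_rot": [0,0,0],"linear": [0,0,0.001],"grip": 0.01},
    {"delta_rot": [0,0,0],"linear": [0,0,0],"grip": 0.01},
    {"delta_rot": [0,0,0],"linear": [0,0,0],"grip": 0.01},
  ],
)

```text
t: 49.8
tool_pos: [0.5541, -0.368, 0.0109]
tool_rot: [3.141, 0.001, 0.001]
contact_force: [-2.4, 2.6, 5.8]
opening: 0.0256
grip_force: 60.2
```

jog_arm(
  steps=[
    {"delta_rot": [0,0,0],"linear": [0,0,-0.001],"grip": 0.044},
    {"delta_rot": [0,0,0],"linear": [0,0,0],"grip": 0.044},
    {"delta_rot": [0,0,0],"linear": [0,0,0],"grip": 0.044},
    {"delta_rot": [0,0,0],"linear": [0,0,-0.015],"grip": 0.044},
    {"delta_rot": [0,0,0],"linear": [0,0,-0.03],"grip": 0.044},
    {"delta_rot": [0,0,0],"linear": [0,0,-0.045],"grip": 0.05},
    {"delta_rot": [0,0,0],"linear": [-0.012,-0.039,0],"grip": 0.05},
    {"delta_rot": [0,0,0],"linear": [-0.012,-0.038,0],"grip": 0.05},
    {"delta_rot": [0,0,0],"linear": [-0.012,-0.038,0],"grip": 0.05},
    {"delta_rot": [0,0,0],"linear": [-0.012,-0.038,0],"grip": 0.05},
  ],
)

```text
t: 50.8
tool_pos: [0.5051, -0.2136, 0.1011]
tool_rot: [3.141, 0.0, 0.002]
contact_force: [0.1, 0.2, -0.7]
opening: 0.05
grip_force: 0.0
```

jog_arm(
  steps=[
    {"delta_rot": [0,0,0],"linear": [-0.012,-0.038,0],"grip": 0.05},
    {"delta_rot": [0,0,0],"linear": [-0.012,-0.038,0],"grip": 0.05},
    {"delta_rot": [0,0,0],"linear": [0,-0.038,0],"grip": 0.05},
    {"delta_rot": [0,0,0],"linear": [0,-0.038,0],"grip": 0.05},
    {"delta_rot": [0,0,0],"linear": [0,-0.038,0],"grip": 0.05},
    {"delta_rot": [0,0,0],"linear": [0,-0.036,0],"grip": 0.05},
    {"delta_rot": [0,0,0],"linear": [0,0,0],"grip": 0.05},
    {"delta_rot": [0,0,0],"linear": [0,0,0],"grip": 0.05},
  ],
)

```text
t: 51.6
tool_pos: [0.4816, 0.0116, 0.1008]
tool_rot: [3.141, 0.004, 0.002]
contact_force: [-0.9, -0.9, 0.5]
opening: 0.0499
grip_force: 0.0
```

```bash
python3 - <<'E'
from h import *
hubs(.055,.4,.6,-.2,.15,("scene",),60)
hubs(.05,.34,.64,-.44,-.2,("scene","top"),80)
E
```

```text
t 51.6 tcp [0.4816 0.0116 0.1008] open 0.0499 grip 0.0
scene [242.8 212.8] 50 med [0.4831 0.0094 0.0546] ctr [0.4837 0.0103] [0.029 0.024 0.006]
scene [268.9 219.4] 55 med [0.5377 0.0736 0.0548] ctr [0.5361 0.0737] [0.026 0.028 0.006]
t 51.65 tcp [0.4816 0.0109 0.1007] open 0.0502 grip 0.0
scene [112.4 235.9] 56 med [ 0.4227 -0.3676  0.0502] ctr [ 0.4225 -0.3679] [0.028 0.025 0.008]
scene [119.1 272.9] 73 med [ 0.5558 -0.3676  0.0502] ctr [ 0.5552 -0.3677] [0.026 0.027 0.007]
top [417.3 199.1] 46 med [ 0.5481 -0.3636  0.0499] ctr [ 0.5482 -0.363 ] [0.024 0.022 0.007]
top [421.6 198.6] 8 med [ 0.5502 -0.3759  0.0497] ctr [ 0.55   -0.3756] [0.009 0.008 0.006]
top [420.5 244.4] 61 med [ 0.4172 -0.366   0.0498] ctr [ 0.4163 -0.3655] [0.026 0.026 0.008]
```

jog_arm(
  steps=[
    {"delta_rot": [0,0,0],"linear": [0,0,0.03],"grip": 0.05},
    {"delta_rot": [0,0,0],"linear": [0,0,0.03],"grip": 0.05},
    {"delta_rot": [0,0,0],"linear": [0,0,0.02],"grip": 0.05},
    {"delta_rot": [0,0,0],"linear": [0,0,0.008],"grip": 0.05},
    {"delta_rot": [0,0,0],"linear": [0,0,0],"grip": 0.05},
    {"delta_rot": [0,0,0],"linear": [0,0,0],"grip": 0.01},
    {"delta_rot": [0,0,0],"linear": [0,0,0],"grip": 0.01},
    {"delta_rot": [0,0,0],"linear": [0,0,0],"grip": 0.01},
    {"delta_rot": [0,0,0],"linear": [0,0,0],"grip": 0.01},
    {"delta_rot": [0,0,0],"linear": [0,0,0],"grip": 0.01},
  ],
)

```text
t: 52.75
tool_pos: [0.4829, 0.0109, 0.0137]
tool_rot: [3.141, 0.001, 0.005]
contact_force: [0.3, -1.3, 6.2]
opening: 0.0259
grip_force: 59.6
```

jog_arm(
  steps=[
    {"delta_rot": [0,0,0],"linear": [0,0,-0.02],"grip": 0.01},
    {"delta_rot": [0,0,0],"linear": [0,0,-0.03],"grip": 0.01},
    {"delta_rot": [0,0,0],"linear": [0,0,-0.03],"grip": 0.01},
    {"delta_rot": [0,0,0],"linear": [-0.008,0.036,0],"grip": 0.01},
    {"delta_rot": [0,0,0],"linear": [-0.008,0.036,0],"grip": 0.01},
    {"delta_rot": [0,0,0],"linear": [-0.008,0.036,0],"grip": 0.01},
    {"delta_rot": [0,0,0],"linear": [-0.008,0.036,0],"grip": 0.01},
    {"delta_rot": [0,0,0],"linear": [-0.008,0.036,0],"grip": 0.01},
    {"delta_rot": [0,0,0],"linear": [-0.008,0.036,0],"grip": 0.01},
    {"delta_rot": [0,0,0],"linear": [-0.008,0.036,0],"grip": 0.01},
  ],
)

```text
t: 53.75
tool_pos: [0.4248, -0.2418, 0.0918]
tool_rot: [-3.141, -0.001, -0.0]
contact_force: [0.2, -0.1, -0.4]
opening: 0.0258
grip_force: 59.2
```

jog_arm(
  steps=[
    {"delta_rot": [0,0,0],"linear": [-0.002,0.036,0],"grip": 0.01},
    {"delta_rot": [0,0,0],"linear": [0,0,0],"grip": 0.01},
    {"delta_rot": [0,0,0],"linear": [0,0,0],"grip": 0.01},
    {"delta_rot": [0,0,0],"linear": [0,0,0.02],"grip": 0.01},
    {"delta_rot": [0,0,0],"linear": [0,0,0.03],"grip": 0.01},
    {"delta_rot": [0,0,0],"linear": [0,0,0.02],"grip": 0.01},
    {"delta_rot": [0,0,0],"linear": [0,0,0.01],"grip": 0.01},
    {"delta_rot": [0,0,0],"linear": [0,0,0],"grip": 0.01},
    {"delta_rot": [0,0,0],"linear": [0,0,0],"grip": 0.01},
  ],
)

```text
t: 54.65
tool_pos: [0.4241, -0.2766, 0.0127]
tool_rot: [3.141, 0.002, 0.001]
contact_force: [0.7, 0.1, 0.5]
opening: 0.0259
grip_force: 59.3
```

jog_arm(
  steps=[
    {"delta_rot": [0,0,0],"linear": [0,0,0.002],"grip": 0.01},
    {"delta_rot": [0,0,0],"linear": [0,0,0.002],"grip": 0.01},
    {"delta_rot": [0,0,0],"linear": [0,0,0.001],"grip": 0.01},
    {"delta_rot": [0,0,0],"linear": [0,0,0],"grip": 0.01},
    {"delta_rot": [0,0,0],"linear": [0,0,0],"grip": 0.01},
  ],
)

```text
t: 55.15
tool_pos: [0.4242, -0.2773, 0.0087]
tool_rot: [3.141, 0.001, 0.002]
contact_force: [-1.9, 2.2, 7.8]
opening: 0.0259
grip_force: 60.2
```

jog_arm(
  steps=[
    {"delta_rot": [0,0,0],"linear": [0,0,-0.001],"grip": 0.044},
    {"delta_rot": [0,0,0],"linear": [0,0,0],"grip": 0.044},
    {"delta_rot": [0,0,0],"linear": [0,0,0],"grip": 0.044},
    {"delta_rot": [0,0,0],"linear": [0,0,-0.015],"grip": 0.044},
    {"delta_rot": [0,0,0],"linear": [0,0,-0.03],"grip": 0.044},
    {"delta_rot": [0,0,0],"linear": [0,0,-0.045],"grip": 0.05},
    {"delta_rot": [0,0,0],"linear": [0.012,-0.039,0],"grip": 0.05},
    {"delta_rot": [0,0,0],"linear": [0.012,-0.039,0],"grip": 0.05},
    {"delta_rot": [0,0,0],"linear": [0.012,-0.039,0],"grip": 0.05},
    {"delta_rot": [0,0,0],"linear": [0.012,-0.039,0],"grip": 0.05},
  ],
)

```text
t: 56.15
tool_pos: [0.4719, -0.1195, 0.0993]
tool_rot: [3.141, 0.0, 0.003]
contact_force: [0.4, -0.8, 0.3]
opening: 0.0499
grip_force: 0.0
```

jog_arm(
  steps=[
    {"delta_rot": [0,0,0],"linear": [0.012,-0.039,0],"grip": 0.05},
    {"delta_rot": [0,0,0],"linear": [0.012,-0.039,0],"grip": 0.05},
    {"delta_rot": [0,0,0],"linear": [0.012,-0.039,0],"grip": 0.05},
    {"delta_rot": [0,0,0],"linear": [0.012,-0.039,0],"grip": 0.05},
    {"delta_rot": [0,0,0],"linear": [0.013,-0.039,0],"grip": 0.05},
    {"delta_rot": [0,0,0],"linear": [0,0,0],"grip": 0.05},
    {"delta_rot": [0,0,0],"linear": [0,0,0],"grip": 0.05},
  ],
)

```text
t: 56.85
tool_pos: [0.5324, 0.075, 0.0987]
tool_rot: [3.141, 0.004, 0.001]
contact_force: [-0.5, -0.0, 0.5]
opening: 0.0501
grip_force: 0.0
```

```bash
python3 - <<'E'
from h import *
hubs(.055,.4,.6,-.2,.15,("scene",),60)
hubs(.05,.34,.64,-.44,-.2,("scene",),80)
E
```

```text
t 56.85 tcp [0.5324 0.075  0.0987] open 0.0501 grip 0.0
scene [268.8 219.1] 54 med [0.5354 0.0738 0.0545] ctr [0.5349 0.0739] [0.026 0.025 0.007]
t 56.9 tcp [0.5322 0.0742 0.0985] open 0.0501 grip 0.0
scene [144.  227.3] 57 med [ 0.4238 -0.2767  0.0499] ctr [ 0.4248 -0.2768] [0.026 0.025 0.007]
scene [112.4 236. ] 62 med [ 0.4222 -0.3682  0.05  ] ctr [ 0.4228 -0.3679] [0.028 0.026 0.007]
scene [118.9 272.9] 70 med [ 0.5555 -0.3686  0.0503] ctr [ 0.555  -0.3682] [0.026 0.026 0.006]
```

jog_arm(
  steps=[
    {"delta_rot": [0,0,0],"linear": [0,0,0.03],"grip": 0.05},
    {"delta_rot": [0,0,0],"linear": [0,0,0.03],"grip": 0.05},
    {"delta_rot": [0,0,0],"linear": [0,0,0.02],"grip": 0.05},
    {"delta_rot": [0,0,0],"linear": [0,0,0.007],"grip": 0.05},
    {"delta_rot": [0,0,0],"linear": [0,0,0],"grip": 0.05},
    {"delta_rot": [0,0,0],"linear": [0,0,0],"grip": 0.01},
    {"delta_rot": [0,0,0],"linear": [0,0,0],"grip": 0.01},
    {"delta_rot": [0,0,0],"linear": [0,0,0],"grip": 0.01},
    {"delta_rot": [0,0,0],"linear": [0,0,0],"grip": 0.01},
    {"delta_rot": [0,0,0],"linear": [0,0,0],"grip": 0.01},
  ],
)

```text
t: 57.95
tool_pos: [0.5339, 0.0741, 0.0129]
tool_rot: [3.141, 0.001, 0.005]
contact_force: [0.3, -2.1, 5.7]
opening: 0.0261
grip_force: 59.7
```

jog_arm(
  steps=[
    {"delta_rot": [0,0,0],"linear": [0,0,-0.02],"grip": 0.01},
    {"delta_rot": [0,0,0],"linear": [0,0,-0.03],"grip": 0.01},
    {"delta_rot": [0,0,0],"linear": [0,0,-0.03],"grip": 0.01},
    {"delta_rot": [0,0,0],"linear": [-0.01,0.035,0],"grip": 0.01},
    {"delta_rot": [0,0,0],"linear": [-0.01,0.04,0],"grip": 0.01},
    {"delta_rot": [0,0,0],"linear": [0,0.04,0],"grip": 0.01},
    {"delta_rot": [0,0,0],"linear": [0,0.04,0],"grip": 0.01},
    {"delta_rot": [0,0,0],"linear": [0,0.04,0],"grip": 0.01},
    {"delta_rot": [0,0,0],"linear": [0,0.04,0],"grip": 0.01},
    {"delta_rot": [0,0,0],"linear": [0.012,0.04,0],"grip": 0.01},
  ],
)

```text
t: 58.95
tool_pos: [0.5234, -0.2019, 0.0907]
tool_rot: [-3.141, -0.0, 0.001]
contact_force: [0.7, 1.8, -0.3]
opening: 0.0261
grip_force: 59.3
```

jog_arm(
  steps=[
    {"delta_rot": [0,0,0],"linear": [0.014,0.04,0],"grip": 0.01},
    {"delta_rot": [0,0,0],"linear": [0.015,0.036,0],"grip": 0.01},
    {"delta_rot": [0,0,0],"linear": [0,0,0],"grip": 0.01},
    {"delta_rot": [0,0,0],"linear": [0,0,0],"grip": 0.01},
    {"delta_rot": [0,0,0],"linear": [0,0,0.02],"grip": 0.01},
    {"delta_rot": [0,0,0],"linear": [0,0,0.03],"grip": 0.01},
    {"delta_rot": [0,0,0],"linear": [0,0,0.02],"grip": 0.01},
    {"delta_rot": [0,0,0],"linear": [0,0,0.01],"grip": 0.01},
    {"delta_rot": [0,0,0],"linear": [0,0,0],"grip": 0.01},
    {"delta_rot": [0,0,0],"linear": [0,0,0],"grip": 0.01},
  ],
)

```text
t: 59.95
tool_pos: [0.5539, -0.2762, 0.0116]
tool_rot: [3.141, 0.002, 0.001]
contact_force: [-0.1, 0.5, -0.2]
opening: 0.0264
grip_force: 59.6
```

jog_arm(
  steps=[
    {"delta_rot": [0,0,0],"linear": [0,0,0.002],"grip": 0.01},
    {"delta_rot": [0,0,0],"linear": [0,0,0.002],"grip": 0.01},
    {"delta_rot": [0,0,0],"linear": [0,0,0.001],"grip": 0.01},
    {"delta_rot": [0,0,0],"linear": [0,0,0],"grip": 0.01},
    {"delta_rot": [0,0,0],"linear": [0,0,0],"grip": 0.01},
  ],
)

```text
t: 60.45
tool_pos: [0.554, -0.277, 0.0079]
tool_rot: [3.141, 0.001, 0.001]
contact_force: [-3.6, 2.3, 6.7]
opening: 0.0258
grip_force: 60.6
```

Contact is where I expected it. I'll release, back off clear of everything and verify.

jog_arm(
  steps=[
    {"delta_rot": [0,0,0],"linear": [0,0,-0.001],"grip": 0.044},
    {"delta_rot": [0,0,0],"linear": [0,0,0],"grip": 0.044},
    {"delta_rot": [0,0,0],"linear": [0,0,0],"grip": 0.044},
    {"delta_rot": [0,0,0],"linear": [0,0,-0.015],"grip": 0.044},
    {"delta_rot": [0,0,0],"linear": [0,0,-0.04],"grip": 0.044},
    {"delta_rot": [0,0,0],"linear": [0,0,-0.045],"grip": 0.05},
    {"delta_rot": [0,0,0],"linear": [-0.04,-0.02,-0.02],"grip": 0.05},
    {"delta_rot": [0,0,0],"linear": [-0.04,-0.03,0],"grip": 0.05},
    {"delta_rot": [0,0,0],"linear": [-0.03,-0.04,0],"grip": 0.05},
    {"delta_rot": [0,0,0],"linear": [0,-0.045,0],"grip": 0.05},
  ],
)

```text
t: 61.45
tool_pos: [0.4407, -0.141, 0.1272]
tool_rot: [3.141, -0.005, -0.0]
contact_force: [1.6, 0.8, -0.8]
opening: 0.0499
grip_force: 0.0
```

jog_arm(
  steps=[
    {"delta_rot": [0,0,0],"linear": [0,-0.045,0],"grip": 0.05},
    {"delta_rot": [0,0,0],"linear": [0,-0.045,0],"grip": 0.05},
    {"delta_rot": [0,0,0],"linear": [0,-0.045,0],"grip": 0.05},
    {"delta_rot": [0,0,0],"linear": [0,-0.04,0],"grip": 0.05},
    {"delta_rot": [0,0,0],"linear": [0,0,0],"grip": 0.05},
    {"delta_rot": [0,0,0],"linear": [0,0,0],"grip": 0.05},
    {"delta_rot": [0,0,0],"linear": [0,0,0],"grip": 0.05},
  ],
)

```text
t: 62.15
tool_pos: [0.4435, 0.0325, 0.1274]
tool_rot: [3.141, -0.0, 0.001]
contact_force: [0.8, -0.2, 0.1]
opening: 0.05
grip_force: 0.0
```

```bash
python3 - <<'E'
from h import *
hubs(.05,.34,.64,-.44,-.2,("scene","top"),80)
p,C=shot("scene");h=p.astype(int);print("brass",(h[266:271,213:218,0]-h[266:271,213:218,2]).max())
x,y,z=np.moveaxis(C,2,0);k=(abs(y+.1275)<.013)&(abs(x-.66)<.03)&(z>.2)&(z<.3);print(np.percentile(C[k][:,2],[75,90]))
cv2.imwrite("pics/end.png",p[...,::-1])
E
```

```text
t 62.15 tcp [0.4435 0.0325 0.1274] open 0.05 grip 0.0
scene [143.9 227.4] 57 med [ 0.4257 -0.2768  0.0501] ctr [ 0.4251 -0.2771] [0.03  0.024 0.007]
scene [112.3 235.9] 59 med [ 0.4233 -0.3678  0.0496] ctr [ 0.4224 -0.3682] [0.028 0.026 0.007]
scene [152.5 262.7] 70 med [ 0.5564 -0.2775  0.0501] ctr [ 0.556  -0.2774] [0.029 0.026 0.008]
scene [118.9 272.8] 71 med [ 0.5536 -0.3683  0.0499] ctr [ 0.5547 -0.3682] [0.027 0.026 0.006]
top [386.9 198.3] 61 med [ 0.549  -0.2739  0.0498] ctr [ 0.5485 -0.2745] [0.024 0.025 0.008]
top [418.2 199.1] 65 med [ 0.5484 -0.3657  0.05  ] ctr [ 0.5483 -0.3656] [0.024 0.028 0.007]
top [388.9 243. ] 66 med [ 0.418  -0.2756  0.0503] ctr [ 0.4181 -0.2756] [0.023 0.026 0.008]
top [420.6 244.2] 66 med [ 0.4173 -0.3653  0.0506] ctr [ 0.4168 -0.3659] [0.026 0.028 0.008]
brass 63
[0.2729409  0.27530187]
```

View pics/end.png

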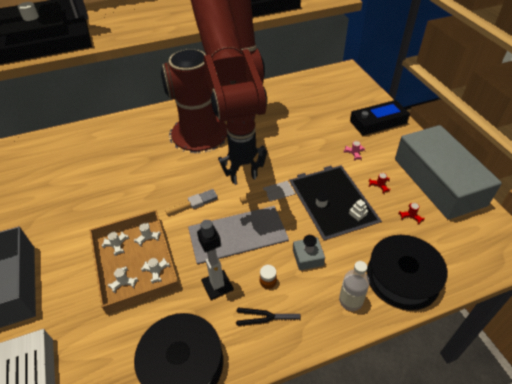

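All four branches stand upright in the carton, at (115,240), (147,232), (122,278) and (155,267). The mast is up with its button out, and the tin, tower, jar and scraper are in place.

```bash
python3 -c "
from station import ctrl
print(ctrl.finish_job())"
```

```text
the job is handed in; nothing more can be done
None
```

The job is handed in: all four branches stood on the plate with the mast locked for the shutter press, then were packed upright in the carton; the last picture shows them standing, the mast up with its button out, and the other things apparently undisturbed.

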